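# Load the hardness tester's sample station and shut its guard

## Robot

A 6-joint arm with a two-finger parallel gripper is mounted at the origin on the work surface. World frame = base frame: x ahead of the robot, y to its left, z up, the work surface at z = 0. Lengths are in m, angles in rad, forces in N, time in s.
With the tool pointing down it reaches from about 0.15 to 0.775 m from the base axis. Payload 6.1 kg.
Tool frame: the origin (TCP) lies on the front face of the gripper's body, between the roots of the fingers; the fingertips stand 73 mm ahead of it and the grasp point (between the pads) lies 54 mm ahead of it; z points along the fingers, y is the line along which they close (so a half turn about z gives the same grasp; the last joint's range is limited). The gripper opens to 85 mm and grips with 20 to 120 N. Pads are 22 mm wide; open, the fingers measure 114 mm over their backs; the gripper's body (76 mm by 85 mm) begins 54 mm behind the grasp point. The pads swing forward as they close: fully open they stand 13 mm farther back than shut.
Start: joints at [-1.156, 0.126, -0.04, 1.405, 0, 1.571], TCP at [0.212, -0.48, 0.304] pointing down, gripper open.
Joint ranges: [-2.72, 2.72], [-0.95, 1.95], [-1.27, 1.35], [-1.78, 2.02], [-1.46, 1.47], [-3.14, 3.14]. Speed limits (rad/s): [2.39, 2.39, 3.01, 3.14, 3.14, 3.14].

## Interface

Orientations are given as a unit quaternion [w, x, y, z].
In Python, from rig import * gives the robot as it stands. The module is installed in compiled form; this text tells all that it offers.
- The arm moves only by the tool step_arm, never from a script. Its argument "increments" is one flat list of numbers, 7 for each row, row after row: the shift along the tool's x, y, z in units of 0.5 m (1.0 is 0.5 m), then the turn, a rotation vector about the tool's x, y, z in units of 60 degrees (1.0 is 60 degrees), then the opening, from 0 (shut) to 1 (fully open). A call has 1 to 20 rows; each row shifts and turns the commanded pose from where the row before left it, along the tool's axes as they then stand; what a row does not reach is not made up. A row lasts 1/12 s, in which the tool goes at most 41.7 mm and 7.16 degrees, less where a joint would pass 70% of its speed; a pose out of reach is approached as far as the arm can. A call with a number of a shift or a turn outside -1 to 1 is refused whole. A call with a gripper value outside its range is refused whole. The fingers move at their own pace and stop on an object; "squeeze" is the grip in N (left out, the last holds). Time passes only in rows, so rows that do not move let the fingers close. It gives the time, the measured TCP pose, the force, the opening and the grip force at its end, in the units of the state.
- get_state(): the state, without advancing time (a new reading comes with each control period).
- get_image(name): name is "side" or "top" or "wrist"; returns the picture (420x560x3 uint8, red, green, blue); there is no depth.
- camera_params(name): a dict with "mtx" (3x3 intrinsics, pixels), "dist_coeffs" ([k1, k2, p1, p2, k3] as OpenCV has them; the pictures are not rectified), "world_from_camera" (4x4, takes a point from camera to world coordinates). Camera axes: x right, y up, looking along -z (the intrinsics and any distortion apply to the point x, -y, -z); pixel columns grow to the right and rows downward; lengths in m; the calibration is good to about 2 mm. A picture is of the moment at which its call begins: read the wrist's pose just before it. camera_params takes no time and is no camera call; for the wrist camera it gives the pose at the moment of the call.
- hand_in(): hands the job in; it is judged then, once.
Trained networks look in the newest picture that a camera, given by its name, has taken for a name from the list of things; names that differ only in an ending like _2 or _b are one class to them, and where a whole thing is asked for, a point or a joint stands for the part that bears it (a point fixed in the world has none). Each returns a list of dicts, best first, with "score" (0 to 1); they miss things now and then, are a little off and sometimes report something else, mostly with a low value. They report only what shows in the picture. A call takes as long as a camera call. They do not tell look-alikes from the thing itself.
- search_frame(camera, name): "position" ([column, row] in pixels, amid what is visible of it).
- trace(camera, name): "region" (420x560 bool, what is visible of it) and "position" ([column, row] in pixels, amid what is visible of it).
- tip_of(camera, name): "position" ([column, row] in pixels: a listed point, or the origin of a listed thing).
The state is a dict: "time": time; "q": joint angles; "qvel": joint speeds; "joint_efforts": joint torques, N m; "ee_pos": TCP position; "ee_rot": TCP orientation; "wrist_force": force on the tool from outside, world axes, zero at the start; "moment": the same for the moment, N m; "finger_gap": opening from 0.0 (shut) to 1.0 (fully open); "grasp_force": force on a finger pad.
Only numpy, scipy, OpenCV 4.12 (cv2) and the standard library are available. Lean on these libraries where they do the work, as an engineer would, in place of code of your own. Each camera call takes 0.05 s, during which the arm holds its last target. There are 200 camera calls.

## Task

Load the sample station: pull up the spring plunger knob and slide the clear guard fully open until the plunger drops home there, then stack every sample case lying on the bench squarely into one upright column, centred on the black rubber pad with the cases' long sides along the guard's sliding direction. Then slide the guard fully shut over the column until its plunger drops home again, and leave the other lab things undisturbed.

Things in the scene. Friction and masses are not known exactly. Their poses are not given: they have to be found in the camera images.
- pad (a point): centre of the black rubber loading pad (108 by 68 mm), level with the flat top of the station's base plate 20 mm above the bench; the bottom case rests here. Fixed. y is the direction in which the guard slides open, x points away from the robot, z up. In this frame the base plate spans x = -185 to 72 mm, y = -95 to 335 mm
- guard (a joint): slide of the guard: 0 m = shut (centred over the pad), 0.25 m = fully open against its stop (moved along the pad's +y). Sliding friction about 2 N. A flat aluminium tongue, 80 mm wide, on its -x side (towards the robot) carries the plunger
- guard_top (a point): centre of the top face of the clear box-shaped guard with aluminium edges, 157 mm above the base plate, over the pad when shut. Outside 128 mm (pad x) by 152 mm (pad y); inside 112 mm wide and 150 mm high, so five cases (120 mm) fit. Its end towards -y is open, its end towards +y closed; axes as the pad's
- plunger (a joint): lift of the spring index plunger: 0 m = down, 0.013 m = fully up; spring 6 N when down, 12.5 N up. Down, its pin locks the guard in one of two slots (guard shut or fully open); above 0.009 m it is clear. It does not stay up by itself: hold it up while the guard starts to move. Let go between the slots it rides on the plate, and drops under 0.002 m into the slot at either end
- knob (a point): centre of the plunger's black upright cylindrical knob, 30 mm in diameter, 26 mm high, 47 mm above the base plate when down. It stands on the guard's tongue, at pad x = -150 mm, 86 mm clear of the guard's wall, and travels with the guard; below it is a dark collar, 24 mm in diameter, 28 mm above the plate
- case1_mid (a point): a closed flat sample case, two equal pale halves with a dark seam and end catches (no right way up), 100 (its x) by 60 (its y) by 24 mm high, 160 g; this point is its centre, 12 mm above its underside, z its height axis. All cases are alike; 4 or 5 of them are present (None for an absent one, for the whole run)
- case2_mid (a point): a closed flat sample case, two equal pale halves with a dark seam and end catches (no right way up), 100 (its x) by 60 (its y) by 24 mm high, 160 g; this point is its centre, 12 mm above its underside, z its height axis. All cases are alike; 4 or 5 of them are present (None for an absent one, for the whole run)
- case3_mid (a point): a closed flat sample case, two equal pale halves with a dark seam and end catches (no right way up), 100 (its x) by 60 (its y) by 24 mm high, 160 g; this point is its centre, 12 mm above its underside, z its height axis. All cases are alike; 4 or 5 of them are present (None for an absent one, for the whole run)
- case4_mid (a point): a closed flat sample case, two equal pale halves with a dark seam and end catches (no right way up), 100 (its x) by 60 (its y) by 24 mm high, 160 g; this point is its centre, 12 mm above its underside, z its height axis. All cases are alike; 4 or 5 of them are present (None for an absent one, for the whole run)
- case5_mid (a point): a closed flat sample case, two equal pale halves with a dark seam and end catches (no right way up), 100 (its x) by 60 (its y) by 24 mm high, 160 g; this point is its centre, 12 mm above its underside, z its height axis. All cases are alike; 4 or 5 of them are present (None for an absent one, for the whole run)
- wash_bottle: bystander: white bottle, 60 mm in diameter, 150 mm high; origin at the centre of its foot
- beaker: bystander: glass beaker, 70 mm in diameter, 85 mm high; origin at the centre of its foot
- weight: bystander: steel weight with a neck, 60 mm in diameter, 80 mm high; origin at the centre of its foot
There are look-alikes about, which are no part of the job. What is shaped like the part that bears case5_mid but brown is not meant. Leave any red look-alike of the part that bears case1_mid alone.

How it is judged:
On the way, in this order (a step that is already met when the one before it is completed fails the run):
1. the plunger is pulled up out of its slot while the guard is shut (value of joint plunger above 0.008 m and value of joint guard below 0.02 m), for 0.1 s.
2. the guard is fully open and the plunger has dropped home there (value of joint guard above 0.244 m and value of joint plunger below 0.0025 m), for 0.2 s.
3. with the guard open, all cases stand in one square column on the pad (horizontal distance between each of case1_mid, case2_mid, case3_mid, case4_mid, case5_mid and pad below 0.022 m and angle between the z axis of each of case1_mid, case2_mid, case3_mid, case4_mid, case5_mid and the z axis of pad, either way round below 0.08 rad and angle between the x axis of each of case1_mid, case2_mid, case3_mid, case4_mid, case5_mid and the y axis of pad, either way round below 0.1 rad and z of case1_mid in the frame of pad between 0.006 and 0.125 m and z of case2_mid in the frame of pad between 0.006 and 0.125 m and z of case3_mid in the frame of pad between 0.006 and 0.125 m and z of case4_mid in the frame of pad between 0.006 and 0.125 m and z of case5_mid in the frame of pad between 0.006 and 0.125 m and horizontal distance between case1_mid and case2_mid below 0.01 m and horizontal distance between each of case1_mid, case2_mid and case3_mid below 0.01 m and horizontal distance between each of case1_mid, case2_mid, case3_mid and case4_mid below 0.01 m and horizontal distance between each of case1_mid, case2_mid, case3_mid, case4_mid and case5_mid below 0.01 m and value of joint guard above 0.2 m), for 0.3 s.
4. the guard is shut again over the column and the plunger has dropped home (value of joint guard below 0.005 m and value of joint plunger below 0.0025 m), for 0.3 s.
At the end, for the whole second after the job is handed in: All cases in one column on the pad: flat (either way up) to 0.08 rad, centres within 22 mm of the pad's and 10 mm of one another (from above), long sides within 0.1 rad of the sliding direction; guard shut to 5 mm, plunger down to 2.5 mm (all of step 4 and horizontal distance between each of case1_mid, case2_mid, case3_mid, case4_mid, case5_mid and pad below 0.022 m and angle between the z axis of each of case1_mid, case2_mid, case3_mid, case4_mid, case5_mid and the z axis of pad, either way round below 0.08 rad and angle between the x axis of each of case1_mid, case2_mid, case3_mid, case4_mid, case5_mid and the y axis of pad, either way round below 0.1 rad and z of case1_mid in the frame of pad between 0.006 and 0.125 m and z of case2_mid in the frame of pad between 0.006 and 0.125 m and z of case3_mid in the frame of pad between 0.006 and 0.125 m and z of case4_mid in the frame of pad between 0.006 and 0.125 m and z of case5_mid in the frame of pad between 0.006 and 0.125 m and horizontal distance between case1_mid and case2_mid below 0.01 m and horizontal distance between each of case1_mid, case2_mid and case3_mid below 0.01 m and horizontal distance between each of case1_mid, case2_mid, case3_mid and case4_mid below 0.01 m and horizontal distance between each of case1_mid, case2_mid, case3_mid, case4_mid and case5_mid below 0.01 m); the robot touches nothing.
It fails at once if the wash bottle is knocked over or shoved more than 4 cm (distance of wash_bottle from where it was at the start of the episode above 0.04 m or angle between wash_bottle's own z axis and vertical above 0.5 rad).
It fails at once if the beaker is knocked over or shoved more than 4 cm (distance of beaker from where it was at the start of the episode above 0.04 m or angle between beaker's own z axis and vertical above 0.5 rad).
It fails at once if the weight is knocked over or shoved more than 4 cm (distance of weight from where it was at the start of the episode above 0.04 m or angle between weight's own z axis and vertical above 0.5 rad).
Of case1, case2, case3, case4, case5 only 4 to 5 are there at a start; the rules pass over those that are not, and their reading is None.
At some moment in a run one of case1, case2 may be knocked a few centimetres aside while the robot is not near it.
Once in a run the grip may slacken for a moment while it holds something.
It also fails if it takes over 210 s, if anything falls off the work surface, if the arm or the gripper's body presses on something with over 40 N, if the wrist force passes 120 N, or if a joint passes its speed limit or range.

## Working session

There is one attempt and no reset: what is moved stays moved. The work goes in short steps, Python scripts to look and compute and a tool call to move; the robot and the scene stay as the last step left them, time stands still between calls to the robot, and variables do not carry over. Pictures are saved under pics/ and viewed, at most 14 in all, crops included, and the job is handed in when it is done.

Besides the shell and the picture viewer there is one more tool, called as name(argument=value, ...), one argument or row to a line, values as JSON. step_arm: Moves the arm, as the interface text tells. Shifts and turns lie within -1 to 1; 1 stands for 0.5 m of shift or 60 degrees of turn. Its arguments: {"type":"object","properties":{"increments":{"type":"array"},"squeeze":{"type":"number"}},"required":["increments"]}

```bash
mkdir -p pics; cat > h.py <<'E'
from rig import *
import numpy as np, cv2
from scipy.spatial.transform import Rotation as R
def save(cam,name,crop=None,scale=1):
    im=get_image(cam)[:,:,::-1]
    if crop: im=im[crop[1]:crop[3],crop[0]:crop[2]]
    im=cv2.resize(im,None,fx=scale,fy=scale,interpolation=cv2.INTER_CUBIC)
    cv2.imwrite('pics/'+name+'.png',im); 
def px2w(cam,px,z,cp=None):
    cp=cp or camera_params(cam)
    p=cv2.undistortPoints(np.array(px,float).reshape(-1,1,2),np.array(cp['mtx']),np.array(cp['dist_coeffs'])).reshape(-1,2)
    T=np.array(cp['world_from_camera']); out=[]
    for u,v in p:
        d=T[:3,:3]@np.array([u,-v,-1]); o=T[:3,3]; out.append(o+d*(z-o[2])/d[2])
    return np.array(out)
def w2px(cam,P,cp=None):
    cp=cp or camera_params(cam); T=np.array(cp['world_from_camera'])
    q=(np.atleast_2d(P)-T[:3,3])@T[:3,:3]; q=q*[1,-1,-1]
    return cv2.projectPoints(q.reshape(-1,1,3),np.zeros(3),np.zeros(3),np.array(cp['mtx']),np.array(cp['dist_coeffs']))[0].reshape(-1,2)
def pose():
    s=get_state(); return s['time'],np.array(s['ee_pos']),np.array(s['ee_rot'])
def yaw_reg(reg,cam,z):
    # min-area rectangle of a region, in world at height z
    c=max(cv2.findContours(reg.astype(np.uint8),0,2)[0],key=cv2.contourArea).reshape(-1,2)
    w=px2w(cam,c,z)[:,:2]
    (cx,cy),(a,b),t=cv2.minAreaRect((w*1000).astype(np.float32))
    if a<b: a,b,t=b,a,t+90
    return np.round([cx,cy,a,b,(t+90)%180-90],1)
E
python3 - <<'E'
from h import *
np.set_printoptions(precision=3,suppress=True)
print(get_state())
save('top','top0',scale=1.4); save('side','side0',scale=1.4)
for c in('top','side'):
    print(c,np.array(camera_params(c)['world_from_camera']))
for n in ['case1_mid']:
    for d in trace('top',n): print(n,round(d['score'],2),d['position'],d['region'].sum(),yaw_reg(d['region'],'top',0.024))
for n in ['pad','knob','guard_top','wash_bottle','beaker','weight']:
    for c in('top','side'):
        for d in tip_of(c,n): print(c,n,round(d['score'],2),d['position'])
E
```

```text
{'time': 0.0, 'q': array([-1.156,  0.126, -0.041,  1.405, -0.   ,  1.571]), 'qvel': array([-0.   ,  0.001,  0.   , -0.002,  0.   ,  0.   ]), 'joint_efforts': array([ -0.   , -43.591,  35.293,   0.017,  -0.   ,   0.   ]), 'ee_pos': array([ 0.211, -0.48 ,  0.303]), 'ee_rot': array([-0.001,  0.979,  0.206, -0.   ]), 'wrist_force': array([ 0.831, -0.472,  0.142]), 'moment': array([-0.02 , -0.005,  0.005]), 'grasp_force': 0.0, 'finger_gap': 1.0020643438172518}
top [[-0.008  0.998 -0.069  0.525]
 [-1.    -0.008  0.    -0.225]
 [-0.     0.069  0.998  1.315]
 [ 0.     0.     0.     1.   ]]
side [[-0.927  0.196 -0.32   0.343]
 [-0.375 -0.514  0.772  0.378]
 [-0.013  0.835  0.55   0.535]
 [ 0.     0.     0.     1.   ]]
case1_mid 0.98 [411.3, 251.9] 938 [ 492.7 -551.4  105.7   60.9   74.7]
case1_mid 0.63 [362.8, 253.5] 975 [ 479.1 -425.8   99.4   63.9   -1. ]
side pad 0.62 [158.5, 282.1]
top knob 0.61 [144.3, 272.8]
side knob 0.69 [270.7, 390.1]
top guard_top 0.59 [143.6, 204.5]
side guard_top 0.87 [169.9, 289.5]
side guard_top 0.45 [340.5, 283.0]
top wash_bottle 0.87 [302.9, 167.1]
side wash_bottle 0.75 [231.4, 227.1]
top beaker 0.71 [217.3, 140.4]
side beaker 0.71 [157.9, 277.8]
top weight 0.82 [254.8, 155.3]
top weight 0.33 [145.9, 269.7]
side weight 0.93 [198.7, 257.9]
```

View pics/top0.png

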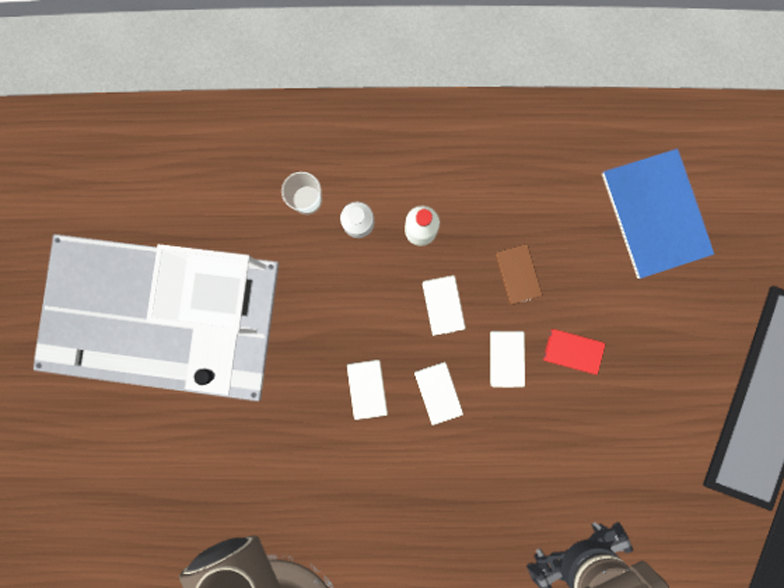

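View pics/side0.png

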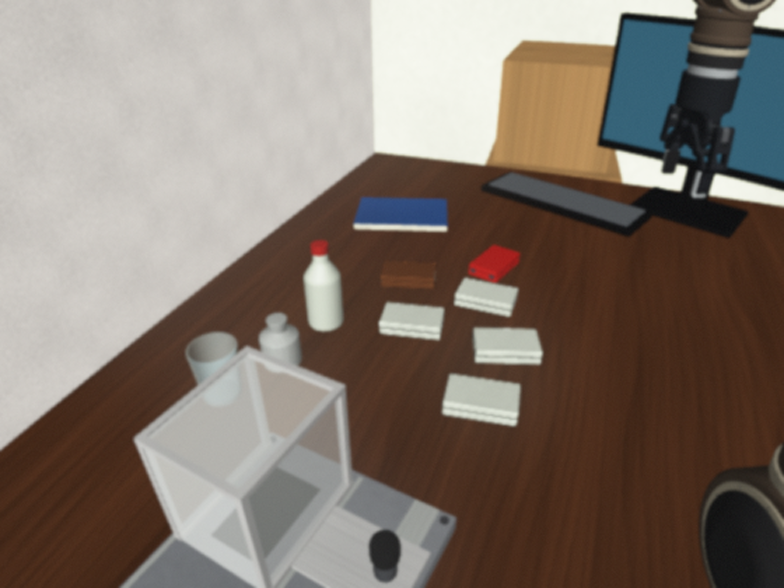

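The top view (1.4x) shows the station with its guard shut: plate corners at (55,237), (276,262), (260,400) and (35,368), knob at (204,376).

There are four pale cases at (443,305), (507,359), (367,390) and (438,393). The red box at (574,352) and the brown one at (519,274) are the look-alikes, so I leave them alone. The side view agrees: four pale two-half cases with a dark seam.

```bash
cat >> h.py <<'E'
def cases(cam='top',z=0.024,im=None,cp=None):
    im=get_image(cam) if im is None else im
    h=cv2.cvtColor(im,cv2.COLOR_RGB2HSV); m=((h[...,2]>190)&(h[...,1]<40)).astype(np.uint8)
    n,l,s,_=cv2.connectedComponentsWithStats(m); out=[]
    for i in range(1,n):
        if s[i,4]>300 :
            r=yaw_reg(l==i,cam,z)
            if 85<r[2]<120 and 50<r[3]<78: out.append(r)
    return out
E
python3 - <<'E'
from h import *
np.set_printoptions(precision=4,suppress=True)
px=np.array([[55,237],[276,262],[260,400],[35,368]])/1.4
W=px2w('top',px,0.02)[:,:2]; L=np.array([[72,335],[72,-95],[-185,-95],[-185,335]])/1000
lc,wc=L.mean(0),W.mean(0); U,S,V=np.linalg.svd((L-lc).T@(W-wc)); Rm=(U@V).T
t=wc-Rm@lc; print('pad',t,'yaw',np.degrees(np.arctan2(Rm[1,0],Rm[0,0]))); print((L@Rm.T+t-W)*1000)
print('knob',Rm@[-.15,0]+t, px2w('top',[[144.3,270]],.08), px2w('top',[np.array([204,376])/1.4],.08))
for c in cases(): print(c)
E
```

```text
pad [0.6021 0.0941] yaw -7.304712792047986
[[ 4.6165  2.0702]
 [ 1.2794 -3.8228]
 [-1.1612  0.0966]
 [-4.7347  1.656 ]]
knob [0.4533 0.1131] [[0.4515 0.1139 0.08  ]] [[0.455  0.1104 0.08  ]]
[ 579.  -311.6  101.3   60.2   10.7]
[ 479.1 -427.    99.3   61.5   -0.8]
[ 426.8 -170.9  101.3   60.     7.5]
[ 418.9 -301.1  100.9   59.4   18. ]
```

```bash
cat >> h.py <<'E'
def plan(xyz,ydeg):
    """turn about tool z (units), then shift in turned tool axes (units)"""
    t,p,q=pose(); M=R.from_quat(np.roll(q,-1)).as_matrix()
    a=np.degrees(np.arctan2(M[1,1],M[0,1])); d=(ydeg-a+180)%360-180
    th=np.radians(ydeg); Y=np.array([np.cos(th),np.sin(th),0]); Z=np.array([0,0,-1.]); X=np.cross(Y,Z)
    D=np.array(xyz)-p
    print('t',round(t,2),'pos',p.round(4),'yang',round(a,2),'tilt',np.degrees(M[:2,2]).round(2),'| turn z',round(-d/60,3),'shift xyz',(np.array([X,Y,Z])@D/0.5).round(4))
E
python3 -c "
from h import *
plan([.453,.113,.3],82.7);print(get_state()['q'])"
```

```text
t 0.8 pos [ 0.2116 -0.4805  0.3039] yang -66.23 tilt [ 0. -0.] | turn z -2.482 shift xyz [-0.3281  1.2387  0.0079]
[-1.15601347e+00  1.25777604e-01 -3.95482190e-02  1.40540483e+00
  1.02637582e-05  1.57079774e+00]
```

step_arm(
  increments=[0, 0, 0, 0, 0, -0.118, 1, 0, 0, 0, 0, 0, -0.118, 1, 0, 0, 0, 0, 0, -0.118, 1, 0, 0, 0, 0, 0, -0.118, 1, 0, 0, 0, 0, 0, -0.118, 1, 0, 0, 0, 0, 0, -0.118, 1, 0, 0, 0, 0, 0, -0.118, 1, 0, 0, 0, 0, 0, -0.118, 1, 0, 0, 0, 0, 0, -0.118, 1, 0, 0, 0, 0, 0, -0.118, 1, 0, 0, 0, 0, 0, -0.118, 1],
)

```text
time: 1.72
ee_pos: [0.2116, -0.4805, 0.3039]
ee_rot: [0.0, 0.629, 0.777, -0.0]
wrist_force: [1.1, -0.5, -0.0]
finger_gap: 0.999
grasp_force: 0.0
```

```bash
python3 -c "
from h import *
plan([.453,.113,.3],82.7);print(get_state()['q'])"
```

```text
t 1.72 pos [ 0.2116 -0.4805  0.3039] yang 12.0 tilt [-0. -0.] | turn z -1.178 shift xyz [-0.3281  1.2387  0.0078]
[-1.15595180e+00  1.25793975e-01 -3.95991207e-02  1.40537182e+00
 -3.08413392e-05  2.05409209e-01]
```

step_arm(
  increments=[0, 0, 0, 0, 0, -0.1178, 1, 0, 0, 0, 0, 0, -0.1178, 1, 0, 0, 0, 0, 0, -0.1178, 1, 0, 0, 0, 0, 0, -0.1178, 1, 0, 0, 0, 0, 0, -0.1178, 1, 0, 0, 0, 0, 0, -0.1178, 1, 0, 0, 0, 0, 0, -0.1178, 1, 0, 0, 0, 0, 0, -0.1178, 1, 0, 0, 0, 0, 0, -0.1178, 1, 0, 0, 0, 0, 0, -0.1178, 1],
)

```text
time: 2.55
ee_pos: [0.2116, -0.4805, 0.3039]
ee_rot: [-0.0, 0.064, 0.998, -0.0]
wrist_force: [0.7, 0.5, 0.2]
finger_gap: 0.999
grasp_force: 0.0
```

step_arm(
  increments=[-0.0164, 0.062, 0, 0, 0, 0, 1, -0.0164, 0.062, 0, 0, 0, 0, 1, -0.0164, 0.062, 0, 0, 0, 0, 1, -0.0164, 0.062, 0, 0, 0, 0, 1, -0.0164, 0.062, 0, 0, 0, 0, 1, -0.0164, 0.062, 0, 0, 0, 0, 1, -0.0164, 0.062, 0, 0, 0, 0, 1, -0.0164, 0.062, 0, 0, 0, 0, 1, -0.0164, 0.062, 0, 0, 0, 0, 1, -0.0164, 0.062, 0, 0, 0, 0, 1, -0.0164, 0.062, 0, 0, 0, 0, 1, -0.0164, 0.062, 0, 0, 0, 0, 1, -0.0164, 0.062, 0, 0, 0, 0, 1, -0.0164, 0.062, 0, 0, 0, 0, 1, -0.0164, 0.062, 0, 0, 0, 0, 1, -0.0164, 0.062, 0, 0, 0, 0, 1, -0.0164, 0.062, 0, 0, 0, 0, 1, -0.0164, 0.062, 0, 0, 0, 0, 1, -0.0164, 0.062, 0, 0, 0, 0, 1, -0.0164, 0.062, 0, 0, 0, 0, 1],
)

```text
time: 4.22
ee_pos: [0.4572, 0.1138, 0.3041]
ee_rot: [0.0, 0.067, 0.998, 0.0]
wrist_force: [1.0, -0.7, -0.4]
finger_gap: 0.997
grasp_force: 0.0
```

```bash
python3 -c "
from h import *
plan([.453,.113,.3],82.7);print(get_state()['q'])
save('wrist','w1')
c=camera_params('wrist');print(np.array(c['world_from_camera']).round(3))
for d in tip_of('wrist','knob'): print(d, px2w('wrist',[d['position']],.067))
for d in trace('wrist','knob'): print(d['score'],d['position'], px2w('wrist',[d['position']],.075))
for d in tip_of('wrist','pad'): print(d, px2w('wrist',[d['position']],.02))
"
```

```text
t 4.22 pos [0.4572 0.1138 0.3041] yang 82.35 tilt [0.03 0.  ] | turn z -0.006 shift xyz [ 0.0081 -0.0026  0.0081]
[ 2.44009297e-01  2.36208030e-02 -1.50256731e-01  1.39638294e+00
 -1.12734710e-04  3.77571922e-01]
[[ 0.13  -0.956 -0.263  0.393]
 [ 0.992  0.126  0.031  0.127]
 [ 0.003 -0.264  0.964  0.374]
 [ 0.     0.     0.     1.   ]]
0.81 [280.7, 189.6] [[0.45021065 0.11946795 0.075     ]]
```

View pics/w1.png

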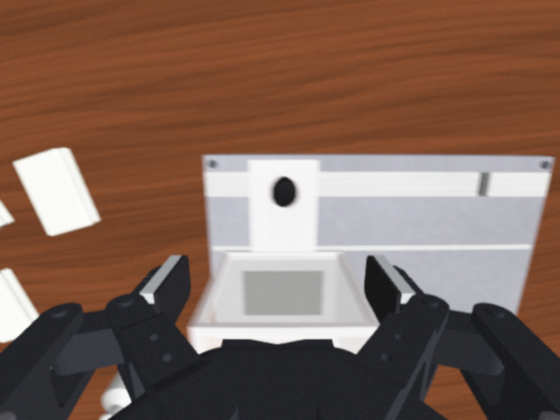

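The wrist view is looking at the station. The knob is at (284,192), and the plate's near corners are at (204,156) and (552,157), nearly parallel to the tool. The pad shows at (283,292) inside the shut guard.

```bash
python3 -c "
from h import *
im=cv2.imread('pics/w1.png'); m=(im[150:230,250:320].max(2)<60)
ys,xs=np.nonzero(m);print(xs.min()+250,xs.max()+250,ys.min()+150,ys.max()+150)
c=[xs.mean()+250,ys.mean()+150];print(c,px2w('wrist',[c],.07))
W=px2w('wrist',[[204,156],[552,157],[283,292]],.02);print(W)
d=W[1]-W[0];print(np.linalg.norm(d),np.degrees(np.arctan2(d[1],d[0])))
e=d/np.linalg.norm(d);n=np.array([e[1],-e[0],0]);print('pad',W[0]+.095*e+.185*n,'knob',W[0]+.095*e+.035*n)
g=px2w('wrist',[[244,271],[324,271],[324,315],[244,315]],.02);print(g.mean(0),g)
print(w2px('wrist',[[.453,.113,.08],[.453,.113,.054]]))
"
```

```text
274 294 178 205
[np.float64(283.93918918918916), np.float64(191.74774774774775)] [[0.45348445 0.12134702 0.07      ]]
[[0.4081029  0.03204703 0.02      ]
 [0.46299869 0.45612851 0.02      ]
 [0.60106328 0.10261383 0.02      ]]
0.42761975324136814 82.62428482589588
pad [0.60376779 0.10251154 0.02      ] knob [0.45500894 0.12176783 0.02      ]
[0.60370476 0.103672   0.02      ] [[0.56315784 0.05525619 0.02      ]
 [0.57712341 0.16051116 0.02      ]
 [0.64461405 0.15468957 0.02      ]
 [0.62992377 0.04423106 0.02      ]]
[[275.99923563 194.31385365]
 [276.08465846 189.37354626]]
```

```bash
python3 -c "
from h import *
t,p,q=pose();M=R.from_quat(np.roll(q,-1)).as_matrix()
print(w2px('wrist',[p+M@[0,s*.0425,.06] for s in(-1,0,1)]))
cp=camera_params('top')
im=cv2.imread('pics/top0.png');c=cv2.resize(im[220:420,20:300],None,fx=2.8,fy=2.8,interpolation=cv2.INTER_CUBIC)
for P in ([.4545,.1215],[.453,.113]):
  u=w2px('top',[P+[.08]])[0]*1.4; print(u); cv2.circle(c,tuple(((u-[20,220])*2.8).astype(int)),4,(0,0,255) if P[1]>.12 else (255,0,0),-1)
e=np.array([np.cos(np.radians(82.6)),np.sin(np.radians(82.6))]);n=np.array([e[1],-e[0]]);o=np.array([.6035,.103])
for a,b in((.072,.335),(.072,-.095),(-.185,-.095),(-.185,.335)):
  P=o+a*n+b*e; u=w2px('top',[[*P,.02]])[0]*1.4; cv2.circle(c,tuple(((u-[20,220])*2.8).astype(int)),4,(0,255,0),-1)
cv2.imwrite('pics/c1.png',c)
"
```

```text
[[188.67851426 272.09976129]
 [275.18263259 272.35691215]
 [361.71162132 272.16198664]]
[197.72871957 376.26956428]
[202.52225974 377.12484138]
```

View pics/c1.png

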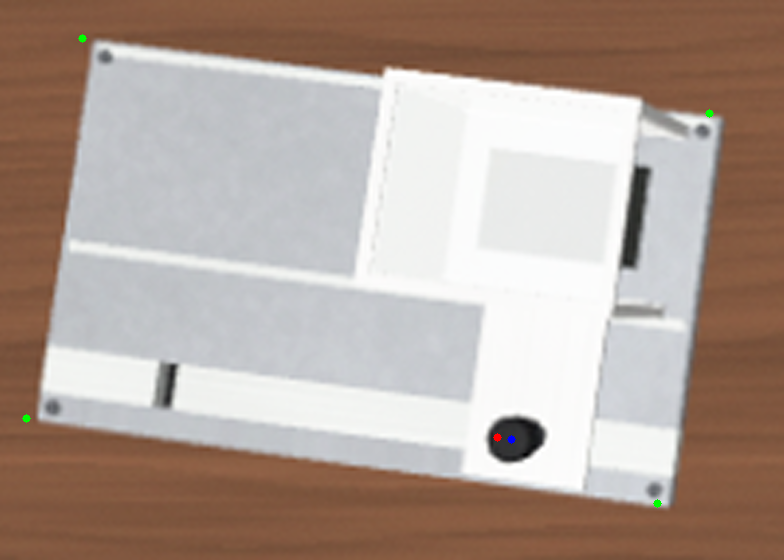

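```bash
python3 -c "
from h import *
plan([.4545,.118,.17],82.6)"
```

```text
t 4.42 pos [0.4569 0.1127 0.3036] yang 82.44 tilt [-0.05 -0.03] | turn z -0.003 shift xyz [0.006  0.0099 0.2672]
```

step_arm(
  increments=[0.002, 0.0015, 0.0536, 0, 0, 0, 1, 0.002, 0.0015, 0.0536, 0, 0, 0, 1, 0, 0.0015, 0.0536, 0, 0, 0, 1, 0, 0.0015, 0.0536, 0, 0, 0, 1, 0, 0.0015, 0.0536, 0, 0, 0, 1, 0, 0, 0, 0, 0, 0, 1],
)

```text
time: 4.92
ee_pos: [0.4524, 0.1143, 0.1655]
ee_rot: [-0.004, 0.068, 0.998, -0.001]
wrist_force: [-1.0, 0.1, -0.6]
finger_gap: 1.002
grasp_force: 0.0
```

```bash
python3 -c "
from h import *
plan([.4545,.118,.17],82.6)
t,p,q=pose();M=R.from_quat(np.roll(q,-1)).as_matrix()
save('wrist','w2')
print(w2px('wrist',[p+M@[0,s*.0425,.06] for s in(-1,0,1)]))
for y in (.113,.118,.1215): print(w2px('wrist',[[.4545,y,.08]]))
for d in trace('wrist','knob'): print(d['score'],d['position'], px2w('wrist',[d['position']],.075))
"
```

```text
t 4.92 pos [0.4524 0.1143 0.1655] yang 82.23 tilt [-0.42 -0.12] | turn z -0.006 shift xyz [-0.0031  0.008  -0.0091]
[[188.93763448 267.68652658]
 [274.15425919 267.89505672]
 [359.36844838 267.69691326]]
[[273.2997182  252.41931058]]
[[281.80711878 251.35251349]]
[[287.7731092  250.60263981]]
0.85 [283.3, 246.7] [[0.45613121 0.11952363 0.075     ]]
```

View pics/w2.png

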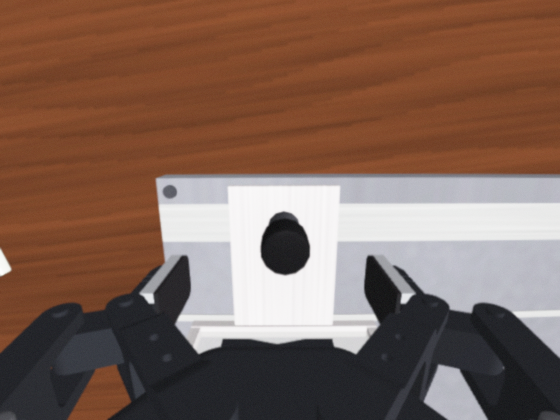

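The knob top is at (285,247) and the finger mid is about column 277.5, so the knob is about 4.5 mm further along tool +y.

step_arm(
  increments=[0, 0.0046, 0.03, 0, 0, 0, 1, 0, 0.0046, 0.03, 0, 0, 0, 1, 0, 0, 0.02, 0, 0, 0, 1, 0, 0, 0, 0, 0, 0, 1, 0, 0, 0, 0, 0, 0, 1],
)

```text
time: 5.43
ee_pos: [0.4563, 0.1204, 0.1309]
ee_rot: [0.0, 0.067, 0.998, 0.0]
wrist_force: [-0.2, 0.2, -1.1]
finger_gap: 1.0
grasp_force: 0.0
```

```bash
python3 -c "
from h import *
plan([.4545,.119,.124],82.6)"
```

```text
t 5.43 pos [0.4563 0.1204 0.1309] yang 82.31 tilt [0.04 0.01] | turn z -0.005 shift xyz [ 0.0033 -0.0033  0.0139]
```

step_arm(
  increments=[0.002, -0.003, 0.0139, 0, 0, 0, 1, 0, 0, 0, 0, 0, 0, 0.2, 0, 0, 0, 0, 0, 0, 0.1, 0, 0, 0, 0, 0, 0, 0, 0, 0, 0, 0, 0, 0, 0, 0, 0, 0, 0, 0, 0, 0, 0, 0, 0, 0, 0, 0, 0, 0, 0, 0, 0, 0, 0, 0],
  squeeze=20,
)

```text
time: 6.1
ee_pos: [0.455, 0.1193, 0.1234]
ee_rot: [0.0, 0.067, 0.998, 0.0]
wrist_force: [-0.7, -0.9, 3.5]
finger_gap: 0.342
grasp_force: 21.3
```

step_arm(
  increments=[0, 0, 0, 0, 0, 0, 0, 0, 0, 0, 0, 0, 0, 0, 0, 0, 0, 0, 0, 0, 0, 0, 0, -0.008, 0, 0, 0, 0, 0, 0, -0.008, 0, 0, 0, 0, 0, 0, -0.008, 0, 0, 0, 0, 0, 0, 0, 0, 0, 0, 0, 0, 0, 0, 0, 0, 0, 0, 0, 0, 0, 0, 0, 0, 0],
  squeeze=80,
)

```text
time: 6.85
ee_pos: [0.4549, 0.1193, 0.1343]
ee_rot: [-0.0, 0.067, 0.998, -0.0]
wrist_force: [5.7, 0.7, -12.5]
finger_gap: 0.33
grasp_force: 79.5
```

step_arm(
  increments=[0, 0, -0.002, 0, 0, 0, 0, 0, 0.01, 0, 0, 0, 0, 0, 0, 0.02, 0, 0, 0, 0, 0, 0.0002, 0.03, 0, 0, 0, 0, 0, 0.0002, 0.03, 0, 0, 0, 0, 0, 0.0002, 0.03, 0, 0, 0, 0, 0, 0.0002, 0.03, 0, 0, 0, 0, 0, 0.0002, 0.03, 0, 0, 0, 0, 0, 0.0002, 0.03, 0, 0, 0, 0, 0, 0.0002, 0.03, 0, 0, 0, 0, 0, 0.0002, 0.03, 0, 0, 0, 0, 0, 0.0002, 0.03, 0, 0, 0, 0, 0, 0.0002, 0.03, 0, 0, 0, 0, 0, 0.0002, 0.03, 0, 0, 0, 0, 0, 0.0002, 0.03, 0, 0, 0, 0, 0, 0.0002, 0.03, 0, 0, 0, 0, 0, 0.0002, 0.03, 0, 0, 0, 0, 0, 0, 0.02, 0, 0, 0, 0, 0, 0, 0, 0, 0, 0, 0, 0],
)

```text
time: 8.43
ee_pos: [0.4857, 0.3533, 0.1345]
ee_rot: [0.0, 0.067, 0.998, -0.001]
wrist_force: [7.8, 0.9, -12.6]
finger_gap: 0.327
grasp_force: 80.3
```

```bash
python3 -c "
from h import *
e=np.radians(82.6);plan([.455+.251*np.cos(e),.1192+.251*np.sin(e),.124],82.6);print(get_state()['wrist_force'])"
```

```text
t 8.43 pos [0.4857 0.3533 0.1345] yang 82.36 tilt [ 0.04 -0.09] | turn z -0.004 shift xyz [0.0006 0.0297 0.021 ]
[  7.81183121   0.93155515 -12.60368109]
```

step_arm(
  increments=[0, 0.012, 0, 0, 0, 0, 0, 0, 0.012, 0, 0, 0, 0, 0, 0, 0.006, 0, 0, 0, 0, 0, 0, 0, 0, 0, 0, 0, 0, 0, 0, 0, 0, 0, 0, 0],
)

```text
time: 8.85
ee_pos: [0.4874, 0.3664, 0.1344]
ee_rot: [0.0, 0.067, 0.998, -0.002]
wrist_force: [7.6, -1.0, -11.0]
finger_gap: 0.326
grasp_force: 80.5
```

step_arm(
  increments=[0, 0.003, 0, 0, 0, 0, 0, 0, 0.002, 0, 0, 0, 0, 0, 0, 0, 0, 0, 0, 0, 0, 0, 0, 0, 0, 0, 0, 0],
)

```text
time: 9.18
ee_pos: [0.4875, 0.3669, 0.1339]
ee_rot: [0.0, 0.068, 0.998, -0.004]
wrist_force: [7.9, -8.3, -12.1]
finger_gap: 0.329
grasp_force: 80.6
```

step_arm(
  increments=[0, 0, 0.008, 0, 0, 0, 0, 0, 0, 0.01, 0, 0, 0, 0, 0, 0, 0, 0, 0, 0, 0, 0, 0, 0, 0, 0, 0, 0.6, 0, 0, 0, 0, 0, 0, 1, 0, 0, 0, 0, 0, 0, 1, 0, 0, 0, 0, 0, 0, 1, 0, 0, 0, 0, 0, 0, 1, 0, 0, 0, 0, 0, 0, 1],
  squeeze=40,
)

```text
time: 9.93
ee_pos: [0.4871, 0.37, 0.1274]
ee_rot: [0.0, 0.067, 0.998, 0.0]
wrist_force: [-0.2, 0.7, 0.5]
finger_gap: 0.999
grasp_force: 0.0
```

step_arm(
  increments=[0, 0, -0.06, 0, 0, 0, 1, 0, 0, -0.06, 0, 0, 0, 1, 0, 0, -0.06, 0, 0, 0, 1, 0, 0, -0.06, 0, 0, 0, 1, 0, 0, -0.06, 0, 0, 0, 1, 0, 0, -0.06, 0, 0, 0, 1, 0, 0, 0, 0, 0, 0, 1],
)

```text
time: 10.52
ee_pos: [0.488, 0.3706, 0.314]
ee_rot: [0.004, 0.067, 0.998, 0.003]
wrist_force: [-0.2, 0.2, 0.6]
finger_gap: 1.0
grasp_force: 0.0
```

```bash
python3 - <<'E'
from h import *
plan([.455,-.17,.3],82)
save('wrist','w3')
print(w2px('wrist',[[.4875,.367,.08],[.4875,.367,.093]]))
im=get_image('top')
for c in cases(im=im): print(c)
cv2.imwrite('pics/t2.png',cv2.resize(im[140:310,10:270,::-1],None,fx=3,fy=3,interpolation=cv2.INTER_CUBIC))
E
```

```text
t 10.52 pos [0.488  0.3706 0.314 ] yang 82.34 tilt [0.44 0.34] | turn z 0.006 shift xyz [-0.0851 -1.0798  0.0279]
[[271.66764497 195.25619169]
 [271.50931966 198.08690162]]
[ 579.  -311.6  101.3   60.3   10.7]
[ 479.1 -427.    99.3   61.5   -0.8]
[ 426.7 -170.9  101.6   60.2    7.8]
[ 419.3 -301.   101.7   59.5   18. ]
```

View pics/w3.png

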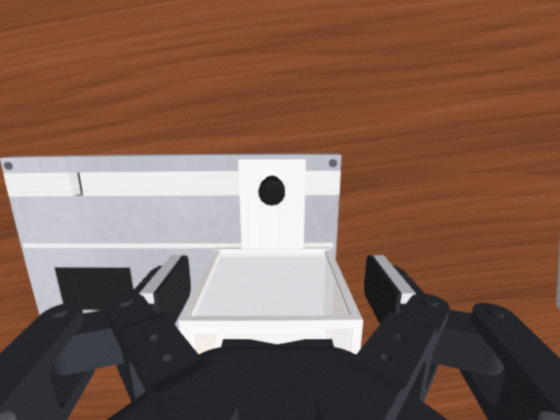

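View pics/t2.png

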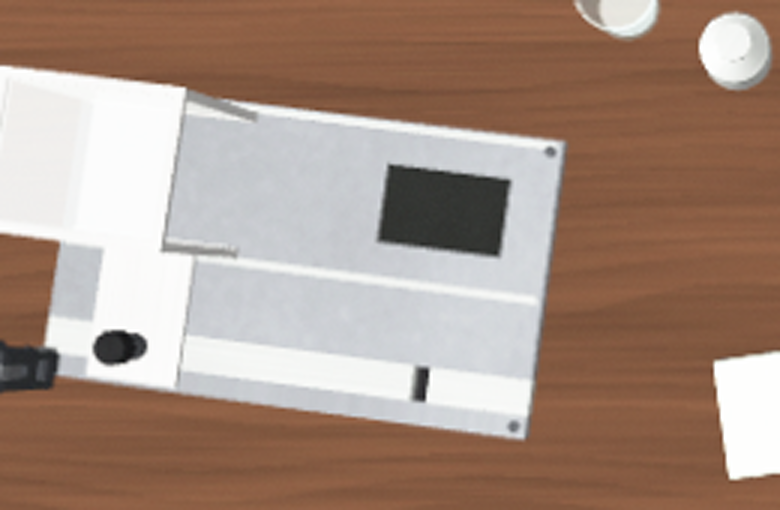

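The guard is at its open stop. In the wrist view the knob is at (272,190), which fits the plunger-down projection. In the enlarged top view the black pad is visible with its corners at (388,164), (511,180), (500,256) and (379,242), and the four cases have not moved.

```bash
python3 - <<'E'
from h import *
W=px2w('top',np.array([[388,164],[511,180],[500,256],[379,242]])/3+[10,140],.02);print(W.mean(0).round(4),W.round(3))
plan([.4267,-.166,.3],97.8)
print(get_state()['q'].round(2))
E
```

```text
[0.6015 0.0955 0.02  ] [[0.642 0.145 0.02 ]
 [0.627 0.038 0.02 ]
 [0.562 0.047 0.02 ]
 [0.575 0.152 0.02 ]]
t 10.62 pos [0.4875 0.3702 0.3086] yang 82.34 tilt [0.15 0.12] | turn z -0.258 shift xyz [ 0.266  -1.0459  0.0171]
[0.65 0.29 0.18 1.45 0.   0.78]
```

step_arm(
  increments=[0, 0, 0, 0, 0, -0.086, 1, 0, 0, 0, 0, 0, -0.086, 1, 0, 0, 0, 0, 0, -0.086, 1, 0.0177, -0.0697, 0, 0, 0, 0, 1, 0.0177, -0.0697, 0, 0, 0, 0, 1, 0.0177, -0.0697, 0, 0, 0, 0, 1, 0.0177, -0.0697, 0, 0, 0, 0, 1, 0.0177, -0.0697, 0, 0, 0, 0, 1, 0.0177, -0.0697, 0, 0, 0, 0, 1, 0.0177, -0.0697, 0, 0, 0, 0, 1, 0.0177, -0.0697, 0, 0, 0, 0, 1, 0.0177, -0.0697, 0, 0, 0, 0, 1, 0.0177, -0.0697, 0, 0, 0, 0, 1, 0.0177, -0.0697, 0, 0, 0, 0, 1, 0.0177, -0.0697, 0, 0, 0, 0, 1, 0.0177, -0.0697, 0, 0, 0, 0, 1, 0.0177, -0.0697, 0, 0, 0, 0, 1, 0.0177, -0.0697, 0, 0, 0, 0, 1, 0, 0, 0, 0, 0, 0, 1],
)

```text
time: 12.2
ee_pos: [0.4253, -0.1707, 0.305]
ee_rot: [-0.001, -0.065, 0.998, -0.0]
wrist_force: [-0.0, -0.1, -0.4]
finger_gap: 1.0
grasp_force: 0.0
```

```bash
python3 - <<'E'
from h import *
plan([.4287,-.1669,.2],97.6)
im=get_image('wrist'); cv2.imwrite('pics/w4.png',im[:,:,::-1])
for z in (.024,):
  for c in cases('wrist',z,im): print(c)
E
```

```text
t 12.2 pos [ 0.4253 -0.1707  0.305 ] yang 97.46 tilt [-0.16 -0.06] | turn z -0.002 shift xyz [-0.0077  0.0067  0.2101]
[ 417.4 -293.    99.5   65.2   18.4]
[ 426.  -165.    98.8   59.9    7.5]
[ 477.9 -416.1  102.2   71.6   -0.5]
```

View pics/w4.png

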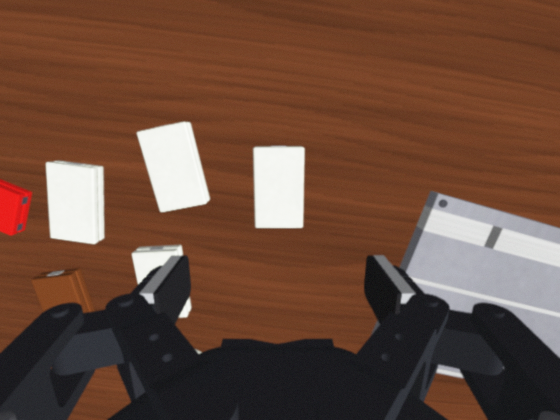

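The wrist view shows the nearest pale case at (279,187). The other pale ones are at (75,202), (173,166) and (160,280), with red at (10,205) and brown at (63,290). The pale case at (279,187) matches the top-camera position, so I grasp it.

step_arm(
  increments=[-0.0053, 0.0067, 0, 0, 0, 0, 1, 0, 0, 0.06, 0, 0, 0, 1, 0, 0, 0.06, 0, 0, 0, 1, 0, 0, 0.06, 0, 0, 0, 1, 0, 0, 0.06, 0, 0, 0, 1, 0, 0, 0.06, 0, 0, 0, 1, 0, 0, 0.06, 0, 0, 0, 1, 0, 0, 0.05, 0, 0, 0, 1, 0, 0, 0.03, 0, 0, 0, 1, 0, 0, 0.01, 0, 0, 0, 1, 0, 0, 0, 0, 0, 0, 1, 0, 0, 0, 0, 0, 0, 1],
)

```text
time: 13.25
ee_pos: [0.4292, -0.1617, 0.0823]
ee_rot: [0.0, -0.069, 0.998, 0.0]
wrist_force: [1.1, -0.3, 0.3]
finger_gap: 0.997
grasp_force: 0.0
```

```bash
python3 - <<'E'
from h import *
plan([.4275,-.167,.077],97.6); print(get_state()['wrist_force'])
E
```

```text
t 13.25 pos [ 0.4292 -0.1617  0.0823] yang 97.9 tilt [0.   0.01] | turn z 0.005 shift xyz [ 0.0048 -0.0101  0.0107]
[ 1.08762108 -0.25081467  0.32223507]
```

step_arm(
  increments=[0.0048, -0.0101, 0.0107, 0, 0, 0.005, 1, 0, 0, 0, 0, 0, 0, 1, 0, 0, 0, 0, 0, 0, 0, 0, 0, 0, 0, 0, 0, 0, 0, 0, 0, 0, 0, 0, 0, 0, 0, 0, 0, 0, 0, 0, 0, 0, 0, 0, 0, 0, 0, 0, 0, 0, 0, 0, 0, 0],
  squeeze=40,
)

```text
time: 13.92
ee_pos: [0.4275, -0.1683, 0.0774]
ee_rot: [0.001, -0.065, 0.998, -0.0]
wrist_force: [-1.8, -1.2, 5.1]
finger_gap: 0.696
grasp_force: 43.9
```

step_arm(
  increments=[0, 0, -0.04, 0, 0, 0, 0, 0, 0, -0.06, 0, 0, 0, 0, 0, 0, -0.08, 0, 0, 0, 0, 0, 0, -0.08, 0, 0, 0, 0, 0, 0, -0.08, 0, 0, 0, 0, 0, 0, -0.04, 0, 0, 0, 0, 0, 0, 0, 0, 0, 0, 0, 0, 0, 0, 0, 0, 0, 0],
)

```text
time: 14.58
ee_pos: [0.4276, -0.1681, 0.2674]
ee_rot: [0.001, -0.065, 0.998, -0.0]
wrist_force: [-0.5, -0.1, -2.0]
finger_gap: 0.688
grasp_force: 44.2
```

```bash
python3 - <<'E'
from h import *
plan([.6035,.0996,.2],172.5); print(get_state()['wrist_force'],get_state()['grasp_force'],get_state()['finger_gap'])
E
```

```text
t 14.58 pos [ 0.4276 -0.1681  0.2674] yang 97.5 tilt [ 0.13 -0.04] | turn z -1.25 shift xyz [-0.5767 -0.279   0.1348]
[-0.54728868 -0.07283213 -1.96132635] 44.23926830291748 0.6884515493452201
```

step_arm(
  increments=[0, 0, 0, 0, 0, -0.1136, 0, 0, 0, 0, 0, 0, -0.1136, 0, 0, 0, 0, 0, 0, -0.1136, 0, 0, 0, 0, 0, 0, -0.1136, 0, 0, 0, 0, 0, 0, -0.1136, 0, 0, 0, 0, 0, 0, -0.1136, 0, 0, 0, 0, 0, 0, -0.1136, 0, 0, 0, 0, 0, 0, -0.1136, 0, 0, 0, 0, 0, 0, -0.1136, 0, 0, 0, 0, 0, 0, -0.1136, 0, 0, 0, 0, 0, 0, -0.1136, 0, -0.0641, -0.031, 0, 0, 0, 0, 0, -0.0641, -0.031, 0, 0, 0, 0, 0, -0.0641, -0.031, 0, 0, 0, 0, 0, -0.0641, -0.031, 0, 0, 0, 0, 0, -0.0641, -0.031, 0, 0, 0, 0, 0, -0.0641, -0.031, 0, 0, 0, 0, 0, -0.0641, -0.031, 0, 0, 0, 0, 0, -0.0641, -0.031, 0, 0, 0, 0, 0, -0.0641, -0.031, 0, 0, 0, 0, 0],
)

```text
time: 16.25
ee_pos: [0.6031, 0.1014, 0.2637]
ee_rot: [-0.002, -0.659, 0.752, 0.001]
wrist_force: [1.2, -0.1, -1.8]
finger_gap: 0.693
grasp_force: 44.2
```

step_arm(
  increments=[0, 0, 0.04, 0, 0, 0, 0, 0, 0, 0.04, 0, 0, 0, 0, 0, 0, 0.04, 0, 0, 0, 0, 0, 0, 0, 0, 0, 0, 0, 0, 0, 0, 0, 0, 0, 0, 0, 0, 0, 0, 0, 0, 0],
)

```text
time: 16.75
ee_pos: [0.6029, 0.0997, 0.2064]
ee_rot: [-0.0, -0.659, 0.752, 0.0]
wrist_force: [-0.2, 0.3, -0.1]
finger_gap: 0.694
grasp_force: 44.1
```

```bash
python3 - <<'E'
from h import *
plan([.6035,.0996,.0985],172.5); print(get_state()['wrist_force'],get_state()['grasp_force'],get_state()['finger_gap'])
E
```

```text
t 16.75 pos [0.6029 0.0997 0.2064] yang 172.47 tilt [-0.06 -0.01] | turn z -0.001 shift xyz [-0.     -0.0012  0.2157]
[-0.2101831   0.28940892 -0.11861496] 44.11952018737793 0.6944413357132241
```

step_arm(
  increments=[0, -0.001, 0.04, 0, 0, 0, 0, 0, 0, 0.05, 0, 0, 0, 0, 0, 0, 0.05, 0, 0, 0, 0, 0, 0, 0.04, 0, 0, 0, 0, 0, 0, 0.02, 0, 0, 0, 0, 0, 0, 0.01, 0, 0, 0, 0, 0, 0, 0.006, 0, 0, 0, 0, 0, 0, 0, 0, 0, 0, 0, 0, 0, 0, 0, 0, 0, 0, 0],
)

```text
invalid input
```

```bash
python3 - <<'E'
from h import *
plan([.6035,.0996,.0978],172.5); print(get_state()['wrist_force'],get_state()['finger_gap'])
E
```

```text
t 16.75 pos [0.6029 0.0997 0.2064] yang 172.47 tilt [-0.06 -0.01] | turn z -0.001 shift xyz [-0.     -0.0012  0.2171]
[-0.2101831   0.28940892 -0.11861496] 0.6944413357132241
```

step_arm(
  increments=[0, -0.001, 0.04, 0, 0, 0, 0, 0, 0, 0.05, 0, 0, 0, 0, 0, 0, 0.05, 0, 0, 0, 0, 0, 0, 0.04, 0, 0, 0, 0, 0, 0, 0.02, 0, 0, 0, 0, 0, 0, 0.01, 0, 0, 0, 0, 0, 0, 0.006, 0, 0, 0, 0, 0, 0, 0, 0, 0, 0, 0, 0, 0, 0, 0, 0, 0, 0],
)

```text
time: 17.5
ee_pos: [0.6045, 0.0999, 0.1]
ee_rot: [0.001, -0.659, 0.752, -0.001]
wrist_force: [-0.2, -0.5, -0.6]
finger_gap: 0.692
grasp_force: 44.1
```

```bash
python3 - <<'E'
from h import *
plan([.6035,.0996,.0978],172.5); print(get_state()['wrist_force'],get_state()['finger_gap'])
E
```

```text
t 17.5 pos [0.6045 0.0999 0.1   ] yang 172.48 tilt [0.12 0.02] | turn z -0.0 shift xyz [0.0008 0.0019 0.0044]
[-0.21573032 -0.46580854 -0.64951159] 0.6916854566035143
```

step_arm(
  increments=[0.0008, 0.0019, 0.0044, 0, 0, 0, 0, 0, 0, 0, 0, 0, 0, 0, 0, 0, 0, 0, 0, 0, 0, 0, 0, 0, 0, 0, 0, 0.8, 0, 0, 0, 0, 0, 0, 1, 0, 0, 0, 0, 0, 0, 1, 0, 0, 0, 0, 0, 0, 1, 0, 0, -0.03, 0, 0, 0, 1, 0, 0, -0.06, 0, 0, 0, 1, 0, 0, -0.07, 0, 0, 0, 1, 0, 0, -0.07, 0, 0, 0, 1, 0, 0, -0.07, 0, 0, 0, 1, 0, 0, -0.07, 0, 0, 0, 1, 0, 0, -0.04, 0, 0, 0, 1, 0, 0, 0, 0, 0, 0, 1, 0, 0, 0, 0, 0, 0, 1],
)

```text
time: 18.83
ee_pos: [0.6032, 0.0996, 0.3027]
ee_rot: [0.001, -0.659, 0.752, -0.001]
wrist_force: [0.6, -1.0, -0.1]
finger_gap: 1.003
grasp_force: 0.0
```

```bash
cat >> h.py <<'E'
def topcases():
    return [np.round(c+[2,4,0,0,0],1) for c in cases()]   # top camera bias measured at the station
E
python3 - <<'E'
from h import *
for c in topcases(): print(c)
plan([.421,-.297,.3],108)
save('top','t3',(60,140,260,310),3)
E
```

```text
[ 581.  -307.8  101.3   60.7   10.7]
[ 481.1 -423.1   99.3   61.5   -0.8]
[ 421.3 -296.9  101.6   59.5   17.9]
t 18.88 pos [0.6027 0.0995 0.301 ] yang 172.48 tilt [-0. -0.] | turn z 1.075 shift xyz [ 0.5906 -0.6419  0.002 ]
```

step_arm(
  increments=[0, 0, 0, 0, 0, 0.1075, 1, 0, 0, 0, 0, 0, 0.1075, 1, 0, 0, 0, 0, 0, 0.1075, 1, 0, 0, 0, 0, 0, 0.1075, 1, 0, 0, 0, 0, 0, 0.1075, 1, 0, 0, 0, 0, 0, 0.1075, 1, 0, 0, 0, 0, 0, 0.1075, 1, 0, 0, 0, 0, 0, 0.1075, 1, 0, 0, 0, 0, 0, 0.1075, 1, 0, 0, 0, 0, 0, 0.1075, 1, 0.0454, -0.0494, 0, 0, 0, 0, 1, 0.0454, -0.0494, 0, 0, 0, 0, 1, 0.0454, -0.0494, 0, 0, 0, 0, 1, 0.0454, -0.0494, 0, 0, 0, 0, 1, 0.0454, -0.0494, 0, 0, 0, 0, 1, 0.0454, -0.0494, 0, 0, 0, 0, 1, 0.0454, -0.0494, 0, 0, 0, 0, 1, 0.0454, -0.0494, 0, 0, 0, 0, 1, 0.0454, -0.0494, 0, 0, 0, 0, 1, 0.0454, -0.0494, 0, 0, 0, 0, 1],
)

```text
time: 20.6
ee_pos: [0.4615, -0.2065, 0.2995]
ee_rot: [-0.001, -0.156, 0.988, 0.001]
wrist_force: [1.1, 0.3, -0.7]
finger_gap: 1.001
grasp_force: 0.0
```

step_arm(
  increments=[0.0454, -0.0494, 0.04, 0, 0, 0, 1, 0.0454, -0.0494, 0.05, 0, 0, 0, 1, 0.0454, -0.0494, 0.05, 0, 0, 0, 1, 0, 0, 0.05, 0, 0, 0, 1, 0, 0, 0.04, 0, 0, 0, 1, 0, 0, 0.03, 0, 0, 0, 1, 0, 0, 0, 0, 0, 0, 1, 0, 0, 0, 0, 0, 0, 1, 0, 0, 0, 0, 0, 0, 1],
)

```text
time: 21.35
ee_pos: [0.4212, -0.2967, 0.1718]
ee_rot: [-0.0, -0.156, 0.988, 0.0]
wrist_force: [0.9, -0.3, -0.7]
finger_gap: 1.002
grasp_force: 0.0
```

```bash
python3 - <<'E'
from h import *
plan([.4205,-.297,.077],108)
for c in cases('wrist'): print(c)
for c in topcases(): print(c)
save('top','t3',(60,140,260,310),3)
E
```

```text
t 21.35 pos [ 0.4212 -0.2967  0.1718] yang 107.99 tilt [-0.02  0.01] | turn z -0.0 shift xyz [ 0.0016 -0.0002  0.1895]
[ 418.2 -299.5  100.    59.4   18.4]
[ 477.4 -423.2  105.8   66.4   -0.6]
[ 581.  -307.6  101.3   60.3   10.7]
[ 481.1 -423.    99.3   61.5   -0.8]
```

View pics/t3.png

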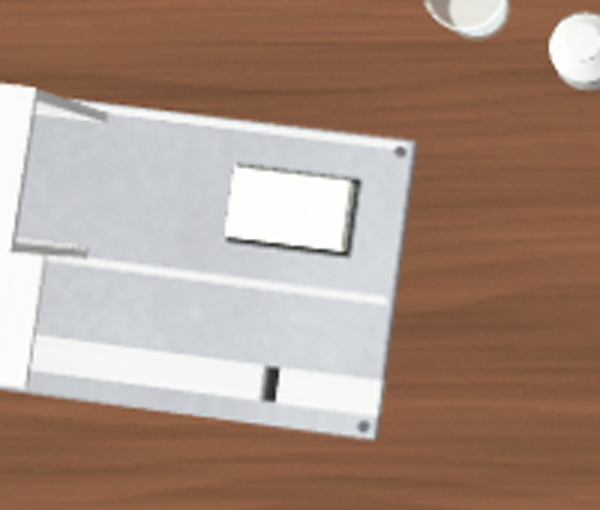

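The enlarged top view shows the first case squarely on the pad, at about (290,210) in the crop. Next, the second case.

step_arm(
  increments=[0.0036, -0.002, 0.04, 0, 0, 0, 1, 0, 0, 0.05, 0, 0, 0, 1, 0, 0, 0.05, 0, 0, 0, 1, 0, 0, 0.03, 0, 0, 0, 1, 0, 0, 0.0145, 0, 0, 0, 1, 0, 0, 0.005, 0, 0, 0, 1, 0, 0, 0, 0, 0, 0, 1, 0, 0, 0, 0, 0, 0, 1, 0, 0, 0, 0, 0, 0, 0.5, 0, 0, 0, 0, 0, 0, 0, 0, 0, 0, 0, 0, 0, 0, 0, 0, 0, 0, 0, 0, 0, 0, 0, 0, 0, 0, 0, 0, 0, 0, 0, 0, 0, 0, 0],
)

```text
time: 22.67
ee_pos: [0.4205, -0.2988, 0.0782]
ee_rot: [0.001, -0.156, 0.988, -0.001]
wrist_force: [-0.4, 0.6, 6.0]
finger_gap: 0.688
grasp_force: 43.5
```

step_arm(
  increments=[0, 0, -0.04, 0, 0, 0, 0, 0, 0, -0.06, 0, 0, 0, 0, 0, 0, -0.08, 0, 0, 0, 0, 0, 0, -0.08, 0, 0, 0, 0, 0, 0, -0.08, 0, 0, 0, 0, 0, 0, -0.08, 0, 0, 0, 0, 0, 0, 0, 0, 0, 0, 0, 0, 0, 0, 0, 0, 0, 0],
)

```text
time: 23.33
ee_pos: [0.4207, -0.2989, 0.2897]
ee_rot: [0.002, -0.156, 0.988, -0.002]
wrist_force: [0.0, -0.3, -1.4]
finger_gap: 0.69
grasp_force: 44.3
```

```bash
python3 - <<'E'
from h import *
plan([.6035,.0996,.2],172.5); print(get_state()['wrist_force'],get_state()['grasp_force'],get_state()['finger_gap'])
E
```

```text
t 23.33 pos [ 0.4207 -0.2989  0.2897] yang 107.98 tilt [ 0.27 -0.19] | turn z -1.075 shift xyz [-0.8379 -0.2585  0.1795]
[ 0.03879544 -0.34483366 -1.37782902] 44.2759644985199 0.6904135427547632
```

step_arm(
  increments=[0, 0, 0, 0, 0, -0.1075, 0, 0, 0, 0, 0, 0, -0.1075, 0, 0, 0, 0, 0, 0, -0.1075, 0, 0, 0, 0, 0, 0, -0.1075, 0, 0, 0, 0, 0, 0, -0.1075, 0, 0, 0, 0, 0, 0, -0.1075, 0, 0, 0, 0, 0, 0, -0.1075, 0, 0, 0, 0, 0, 0, -0.1075, 0, 0, 0, 0, 0, 0, -0.1075, 0, 0, 0, 0, 0, 0, -0.1075, 0, -0.0645, -0.0199, 0, 0, 0, 0, 0, -0.0645, -0.0199, 0, 0, 0, 0, 0, -0.0645, -0.0199, 0, 0, 0, 0, 0, -0.0645, -0.0199, 0, 0, 0, 0, 0, -0.0645, -0.0199, 0, 0, 0, 0, 0, -0.0645, -0.0199, 0, 0, 0, 0, 0, -0.0645, -0.0199, 0, 0, 0, 0, 0, -0.0645, -0.0199, 0, 0, 0, 0, 0, -0.0645, -0.0199, 0, 0, 0, 0, 0, -0.0645, -0.0199, 0, 0, 0, 0, 0],
)

```text
time: 25.0
ee_pos: [0.5604, 0.0101, 0.2848]
ee_rot: [-0.001, -0.659, 0.752, 0.001]
wrist_force: [0.6, -0.9, -1.0]
finger_gap: 0.691
grasp_force: 44.2
```

step_arm(
  increments=[-0.0645, -0.0199, 0, 0, 0, 0, 0, -0.0645, -0.0199, 0, 0, 0, 0, 0, -0.0645, -0.0199, 0.02, 0, 0, 0, 0, 0, 0, 0.05, 0, 0, 0, 0, 0, 0, 0.05, 0, 0, 0, 0, 0, 0, 0.05, 0, 0, 0, 0, 0, 0, 0.03, 0, 0, 0, 0, 0, 0, 0, 0, 0, 0, 0, 0, 0, 0, 0, 0, 0, 0, 0, 0, 0, 0, 0, 0, 0],
)

```text
time: 25.83
ee_pos: [0.603, 0.1004, 0.1871]
ee_rot: [-0.0, -0.659, 0.752, 0.0]
wrist_force: [0.0, 0.7, -0.8]
finger_gap: 0.693
grasp_force: 44.1
```

```bash
python3 - <<'E'
from h import *
plan([.6035,.0996,.1225],172.5); print(get_state()['wrist_force'],get_state()['grasp_force'],get_state()['finger_gap'])
E
```

```text
t 25.83 pos [0.603  0.1004 0.1871] yang 172.47 tilt [-0.  0.] | turn z -0.0 shift xyz [ 0.0014 -0.0013  0.1293]
[ 0.02279464  0.65497672 -0.78451673] 44.14477229118347 0.6930602504518233
```

step_arm(
  increments=[0.0014, -0.0013, 0.04, 0, 0, 0, 0, 0, 0, 0.04, 0, 0, 0, 0, 0, 0, 0.03, 0, 0, 0, 0, 0, 0, 0.015, 0, 0, 0, 0, 0, 0, 0.0043, 0, 0, 0, 0, 0, 0, 0, 0, 0, 0, 0, 0, 0, 0, 0, 0, 0, 0, 0, 0, 0, 0, 0, 0, 0, 0],
)

```text
invalid input
```

```bash
python3 - <<'E'
from h import *
plan([.6035,.0996,.1222],172.5); print(get_state()['wrist_force'],get_state()['finger_gap'])
E
```

```text
t 25.83 pos [0.603  0.1004 0.1871] yang 172.47 tilt [-0.  0.] | turn z -0.0 shift xyz [ 0.0014 -0.0013  0.1299]
[ 0.02279464  0.65497672 -0.78451673] 0.6930602504518233
```

step_arm(
  increments=[0.0014, -0.0013, 0.04, 0, 0, 0, 0, 0, 0, 0.04, 0, 0, 0, 0, 0, 0, 0.03, 0, 0, 0, 0, 0, 0, 0.015, 0, 0, 0, 0, 0, 0, 0.0043, 0, 0, 0, 0, 0, 0, 0, 0, 0, 0, 0, 0, 0, 0, 0, 0, 0, 0, 0],
)

```text
invalid input
```

```bash
python3 - <<'E'
from h import *
plan([.6035,.0996,.1222],172.5); print(get_state()['wrist_force'],get_state()['finger_gap'])
E
```

```text
t 25.83 pos [0.603  0.1004 0.1871] yang 172.47 tilt [-0.  0.] | turn z -0.0 shift xyz [ 0.0014 -0.0013  0.1299]
[ 0.02279464  0.65497672 -0.78451673] 0.6930602504518233
```

step_arm(
  increments=[0.0014, -0.0013, 0.04, 0, 0, 0, 0, 0, 0, 0.04, 0, 0, 0, 0, 0, 0, 0.03, 0, 0, 0, 0, 0, 0, 0.015, 0, 0, 0, 0, 0, 0, 0.0043, 0, 0, 0, 0, 0, 0, 0, 0, 0, 0, 0, 0, 0, 0, 0, 0, 0, 0],
)

```text
time: 26.42
ee_pos: [0.6042, 0.0997, 0.1236]
ee_rot: [0.001, -0.659, 0.752, -0.001]
wrist_force: [-0.5, 0.4, -1.5]
finger_gap: 0.688
grasp_force: 44.2
```

```bash
python3 - <<'E'
from h import *
plan([.6035,.0996,.1222],172.5); print(get_state()['wrist_force'],get_state()['finger_gap'])
E
```

```text
t 26.42 pos [0.6042 0.0997 0.1236] yang 172.48 tilt [0.12 0.02] | turn z -0.0 shift xyz [0.0004 0.0014 0.0029]
[-0.50676476  0.43215738 -1.47465401] 0.6875177831266662
```

step_arm(
  increments=[0.0004, 0.0014, 0.0029, 0, 0, 0, 0, 0, 0, 0, 0, 0, 0, 0, 0, 0, 0, 0, 0, 0, 0, 0, 0, 0, 0, 0, 0, 0.8, 0, 0, 0, 0, 0, 0, 1, 0, 0, 0, 0, 0, 0, 1, 0, 0, 0, 0, 0, 0, 1, 0, 0, -0.03, 0, 0, 0, 1, 0, 0, -0.06, 0, 0, 0, 1, 0, 0, -0.07, 0, 0, 0, 1, 0, 0, -0.07, 0, 0, 0, 1, 0, 0, -0.07, 0, 0, 0, 1, 0, 0, -0.04, 0, 0, 0, 1, 0, 0, 0, 0, 0, 0, 1, 0, 0, 0, 0, 0, 0, 1],
)

```text
time: 27.67
ee_pos: [0.6032, 0.0997, 0.2919]
ee_rot: [0.001, -0.659, 0.752, -0.001]
wrist_force: [0.6, -0.3, -0.6]
finger_gap: 1.0
grasp_force: 0.0
```

```bash
python3 - <<'E'
from h import *
for c in topcases(): print(c)
plan([.5805,-.3075,.3],100.7)
E
```

```text
[ 581.  -307.9  101.3   60.8   10.7]
[ 481.1 -423.1   99.3   61.5   -0.8]
t 27.72 pos [0.6027 0.0996 0.2902] yang 172.48 tilt [-0.01 -0.  ] | turn z 1.196 shift xyz [ 0.1949 -0.7917 -0.0195]
```

step_arm(
  increments=[0, 0, 0, 0, 0, 0.1087, 1, 0, 0, 0, 0, 0, 0.1087, 1, 0, 0, 0, 0, 0, 0.1087, 1, 0, 0, 0, 0, 0, 0.1087, 1, 0, 0, 0, 0, 0, 0.1087, 1, 0, 0, 0, 0, 0, 0.1087, 1, 0, 0, 0, 0, 0, 0.1087, 1, 0, 0, 0, 0, 0, 0.1087, 1, 0, 0, 0, 0, 0, 0.1087, 1, 0, 0, 0, 0, 0, 0.1087, 1, 0, 0, 0, 0, 0, 0.1087, 1, 0.0162, -0.066, 0, 0, 0, 0, 1, 0.0162, -0.066, 0, 0, 0, 0, 1, 0.0162, -0.066, 0, 0, 0, 0, 1, 0.0162, -0.066, 0, 0, 0, 0, 1, 0.0162, -0.066, 0, 0, 0, 0, 1, 0.0162, -0.066, 0, 0, 0, 0, 1, 0.0162, -0.066, 0, 0, 0, 0, 1, 0.0162, -0.066, 0, 0, 0, 0, 1, 0.0162, -0.066, 0, 0, 0, 0, 1],
)

```text
time: 29.38
ee_pos: [0.5855, -0.2073, 0.2884]
ee_rot: [-0.002, -0.094, 0.996, 0.001]
wrist_force: [-0.5, -0.5, 0.3]
finger_gap: 1.003
grasp_force: 0.0
```

step_arm(
  increments=[0.0162, -0.066, 0, 0, 0, 0, 1, 0.0162, -0.066, 0, 0, 0, 0, 1, 0.0162, -0.066, 0.01, 0, 0, 0, 1, 0, 0, 0.05, 0, 0, 0, 1, 0, 0, 0.05, 0, 0, 0, 1, 0, 0, 0.05, 0, 0, 0, 1, 0, 0, 0.05, 0, 0, 0, 1, 0, 0, 0.02, 0, 0, 0, 1, 0, 0, 0, 0, 0, 0, 1, 0, 0, 0, 0, 0, 0, 1, 0, 0, 0, 0, 0, 0, 1],
)

```text
time: 30.3
ee_pos: [0.5815, -0.3078, 0.177]
ee_rot: [0.001, -0.094, 0.996, -0.0]
wrist_force: [-0.2, 0.1, 0.3]
finger_gap: 1.002
grasp_force: 0.0
```

```bash
python3 - <<'E'
from h import *
plan([.580,-.308,.077],100.7)
for c in cases('wrist'): print('w',c)
for c in topcases(): print(c)
save('wrist','w5')
E
```

```text
t 30.3 pos [ 0.5815 -0.3078  0.177 ] yang 100.75 tilt [ 0.07 -0.04] | turn z 0.001 shift xyz [3.100e-03 1.000e-04 1.999e-01]
w [ 485.6 -423.1   87.5   66.1   -0.5]
w [ 578.1 -310.1   99.4   59.3   10.8]
[ 481.2 -423.    99.4   61.5   -1. ]
```

View pics/w5.png

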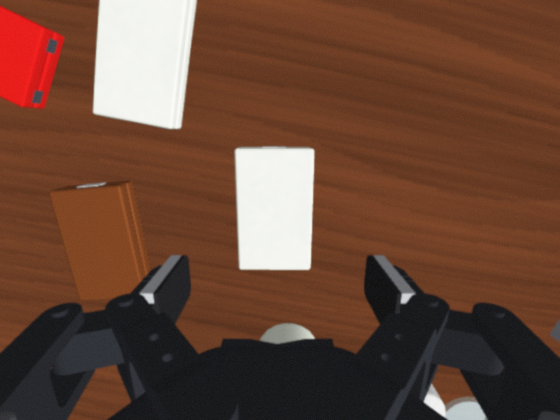

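The wrist view shows the target pale case at (275,209) between the fingers, with clear margins to brown (100,240), red (30,60) and the bottle (287,335). I grasp it.

step_arm(
  increments=[0.004, -0.0016, 0.04, 0, 0, 0, 1, 0, 0, 0.05, 0, 0, 0, 1, 0, 0, 0.05, 0, 0, 0, 1, 0, 0, 0.04, 0, 0, 0, 1, 0, 0, 0.015, 0, 0, 0, 1, 0, 0, 0.005, 0, 0, 0, 1, 0, 0, 0, 0, 0, 0, 1, 0, 0, 0, 0, 0, 0, 1, 0, 0, 0, 0, 0, 0, 0.5, 0, 0, 0, 0, 0, 0, 0, 0, 0, 0, 0, 0, 0, 0, 0, 0, 0, 0, 0, 0, 0, 0, 0, 0, 0, 0, 0, 0, 0, 0, 0, 0, 0, 0, 0],
)

```text
time: 31.62
ee_pos: [0.58, -0.3092, 0.0775]
ee_rot: [0.001, -0.094, 0.996, -0.001]
wrist_force: [-0.3, -0.2, 6.0]
finger_gap: 0.693
grasp_force: 44.6
```

step_arm(
  increments=[0, 0, -0.04, 0, 0, 0, 0, 0, 0, -0.06, 0, 0, 0, 0, 0, 0, -0.08, 0, 0, 0, 0, 0, 0, -0.08, 0, 0, 0, 0, 0, 0, -0.08, 0, 0, 0, 0, 0, 0, -0.08, 0, 0, 0, 0, 0, 0, 0, 0, 0, 0, 0, 0, 0, 0, 0, 0, 0, 0],
)

```text
time: 32.28
ee_pos: [0.5801, -0.3092, 0.2892]
ee_rot: [0.003, -0.094, 0.996, -0.002]
wrist_force: [-0.1, 0.7, -1.4]
finger_gap: 0.694
grasp_force: 43.9
```

```bash
python3 - <<'E'
from h import *
plan([.6035,.0996,.2],172.5); print(get_state()['wrist_force'],get_state()['grasp_force'],get_state()['finger_gap'])
E
```

```text
t 32.28 pos [ 0.5801 -0.3092  0.2892] yang 100.74 tilt [ 0.32 -0.17] | turn z -1.196 shift xyz [-0.8168  0.0603  0.1784]
[-0.06687667  0.70563759 -1.35385498] 43.91793072223663 0.694408121362553
```

step_arm(
  increments=[0, 0, 0, 0, 0, -0.1087, 0, 0, 0, 0, 0, 0, -0.1087, 0, 0, 0, 0, 0, 0, -0.1087, 0, 0, 0, 0, 0, 0, -0.1087, 0, 0, 0, 0, 0, 0, -0.1087, 0, 0, 0, 0, 0, 0, -0.1087, 0, 0, 0, 0, 0, 0, -0.1087, 0, 0, 0, 0, 0, 0, -0.1087, 0, 0, 0, 0, 0, 0, -0.1087, 0, 0, 0, 0, 0, 0, -0.1087, 0, 0, 0, 0, 0, 0, -0.1087, 0, -0.068, 0.005, 0, 0, 0, 0, 0, -0.068, 0.005, 0, 0, 0, 0, 0, -0.068, 0.005, 0, 0, 0, 0, 0, -0.068, 0.005, 0, 0, 0, 0, 0, -0.068, 0.005, 0, 0, 0, 0, 0, -0.068, 0.005, 0, 0, 0, 0, 0, -0.068, 0.005, 0, 0, 0, 0, 0, -0.068, 0.005, 0, 0, 0, 0, 0, -0.068, 0.005, 0, 0, 0, 0, 0],
)

```text
time: 33.95
ee_pos: [0.596, -0.0008, 0.2836]
ee_rot: [-0.001, -0.659, 0.752, 0.001]
wrist_force: [0.5, 0.0, -0.5]
finger_gap: 0.69
grasp_force: 43.8
```

step_arm(
  increments=[-0.068, 0.005, 0, 0, 0, 0, 0, -0.068, 0.005, 0, 0, 0, 0, 0, -0.068, 0.005, 0.02, 0, 0, 0, 0, 0, 0, 0.05, 0, 0, 0, 0, 0, 0, 0.05, 0, 0, 0, 0, 0, 0, 0.05, 0, 0, 0, 0, 0, 0, 0.01, 0, 0, 0, 0, 0, 0, 0, 0, 0, 0, 0, 0, 0, 0, 0, 0, 0, 0, 0, 0, 0, 0, 0, 0, 0],
)

```text
time: 34.78
ee_pos: [0.6034, 0.0995, 0.1971]
ee_rot: [0.001, -0.659, 0.752, -0.0]
wrist_force: [-0.2, -0.3, -0.9]
finger_gap: 0.687
grasp_force: 43.8
```

```bash
python3 - <<'E'
from h import *
plan([.6035,.0996,.1465],172.5); print(get_state()['wrist_force'],get_state()['grasp_force'],get_state()['finger_gap'])
E
```

```text
t 34.78 pos [0.6034 0.0995 0.1971] yang 172.46 tilt [0.1  0.02] | turn z -0.001 shift xyz [-2.000e-04 -1.000e-04  1.012e-01]
[-0.18863961 -0.32670107 -0.85830065] 43.806347250938416 0.6870880164640047
```

step_arm(
  increments=[0, 0, 0.04, 0, 0, 0, 0, 0, 0, 0.03, 0, 0, 0, 0, 0, 0, 0.02, 0, 0, 0, 0, 0, 0, 0.011, 0, 0, 0, 0, 0, 0, 0, 0, 0, 0, 0, 0, 0, 0, 0, 0, 0, 0, 0, 0, 0, 0, 0, 0, 0],
)

```text
time: 35.37
ee_pos: [0.6034, 0.0996, 0.1462]
ee_rot: [0.001, -0.659, 0.752, -0.0]
wrist_force: [-0.7, 0.9, -1.6]
finger_gap: 0.69
grasp_force: 43.8
```

```bash
python3 - <<'E'
from h import *
plan([.6035,.0996,.146],172.5); print(get_state()['wrist_force'],get_state()['finger_gap'])
E
```

```text
t 35.37 pos [0.6034 0.0996 0.1462] yang 172.47 tilt [0.08 0.02] | turn z -0.0 shift xyz [ 0.     -0.0003  0.0004]
[-0.66451348  0.88103431 -1.62331297] 0.6898536233103002
```

Next, lower about 0.5 mm, release and rise.

step_arm(
  increments=[0, 0, 0.001, 0, 0, 0, 0, 0, 0, 0, 0, 0, 0, 0, 0, 0, 0, 0, 0, 0, 0.8, 0, 0, 0, 0, 0, 0, 1, 0, 0, 0, 0, 0, 0, 1, 0, 0, 0, 0, 0, 0, 1, 0, 0, -0.03, 0, 0, 0, 1, 0, 0, -0.06, 0, 0, 0, 1, 0, 0, -0.07, 0, 0, 0, 1, 0, 0, -0.07, 0, 0, 0, 1, 0, 0, -0.07, 0, 0, 0, 1, 0, 0, 0, 0, 0, 0, 1, 0, 0, 0, 0, 0, 0, 1],
)

```text
time: 36.45
ee_pos: [0.6038, 0.0998, 0.2974]
ee_rot: [0.002, -0.659, 0.752, -0.001]
wrist_force: [1.0, 0.7, -0.4]
finger_gap: 1.001
grasp_force: 0.0
```

```bash
python3 - <<'E'
from h import *
for c in topcases(): print(c)
plan([.480,-.424,.29],89.2)
E
```

```text
[ 481.1 -423.1   99.3   61.5   -0.8]
t 36.5 pos [0.6032 0.0997 0.2952] yang 172.48 tilt [0.09 0.01] | turn z 1.388 shift xyz [ 0.2317 -1.0507  0.0104]
```

step_arm(
  increments=[0, 0, 0, 0, 0, 0.1068, 1, 0, 0, 0, 0, 0, 0.1068, 1, 0, 0, 0, 0, 0, 0.1068, 1, 0, 0, 0, 0, 0, 0.1068, 1, 0, 0, 0, 0, 0, 0.1068, 1, 0, 0, 0, 0, 0, 0.1068, 1, 0, 0, 0, 0, 0, 0.1068, 1, 0, 0, 0, 0, 0, 0.1068, 1, 0, 0, 0, 0, 0, 0.1068, 1, 0, 0, 0, 0, 0, 0.1068, 1, 0, 0, 0, 0, 0, 0.1068, 1, 0, 0, 0, 0, 0, 0.1068, 1, 0, 0, 0, 0, 0, 0.1068, 1],
)

```text
time: 37.58
ee_pos: [0.6023, 0.0995, 0.2923]
ee_rot: [-0.002, 0.01, 1.0, -0.0]
wrist_force: [0.7, -0.1, 0.2]
finger_gap: 1.003
grasp_force: 0.0
```

step_arm(
  increments=[0.01545, -0.07, 0, 0, 0, 0, 1, 0.01545, -0.07, 0, 0, 0, 0, 1, 0.01545, -0.07, 0, 0, 0, 0, 1, 0.01545, -0.07, 0, 0, 0, 0, 1, 0.01545, -0.07, 0, 0, 0, 0, 1, 0.01545, -0.07, 0, 0, 0, 0, 1, 0.01545, -0.07, 0, 0, 0, 0, 1, 0.01545, -0.07, 0, 0, 0, 0, 1, 0.01545, -0.07, 0, 0, 0, 0, 1, 0.01545, -0.07, 0, 0, 0, 0, 1, 0.01545, -0.07, 0, 0, 0, 0, 1, 0.01545, -0.07, 0, 0, 0, 0, 1, 0.01545, -0.07, 0, 0, 0, 0, 1, 0.01545, -0.07, 0, 0, 0, 0, 1, 0.01545, -0.07, 0, 0, 0, 0, 1],
)

```text
time: 38.83
ee_pos: [0.4783, -0.4249, 0.2924]
ee_rot: [-0.001, 0.007, 1.0, 0.001]
wrist_force: [1.2, 0.2, 0.1]
finger_gap: 1.002
grasp_force: 0.0
```

step_arm(
  increments=[0, 0, 0.04, 0, 0, 0, 1, 0, 0, 0.05, 0, 0, 0, 1, 0, 0, 0.05, 0, 0, 0, 1, 0, 0, 0.05, 0, 0, 0, 1, 0, 0, 0.04, 0, 0, 0, 1, 0, 0, 0, 0, 0, 0, 1, 0, 0, 0, 0, 0, 0, 1, 0, 0, 0, 0, 0, 0, 1],
)

```text
time: 39.5
ee_pos: [0.4795, -0.4236, 0.18]
ee_rot: [-0.0, 0.007, 1.0, 0.0]
wrist_force: [0.2, -0.2, 0.6]
finger_gap: 1.0
grasp_force: 0.0
```

```bash
python3 - <<'E'
from h import *
plan([.480,-.424,.077],89.2)
for c in cases('wrist'): print('w',c)
for c in topcases(): print(c)
for k in (0,):
  print(cases('top',.092)) 
  im=get_image('top');cv2.imwrite('pics/t4.png',cv2.resize(im[140:310,60:260,::-1],None,fx=3,fy=3,interpolation=cv2.INTER_CUBIC))
E
```

```text
t 39.5 pos [ 0.4795 -0.4236  0.18  ] yang 89.18 tilt [-0.01  0.01] | turn z -0.0 shift xyz [-0.001  -0.0008  0.206 ]
w [ 479.4 -426.8  100.9   60.3   -0.5]
[]
```

View pics/t4.png

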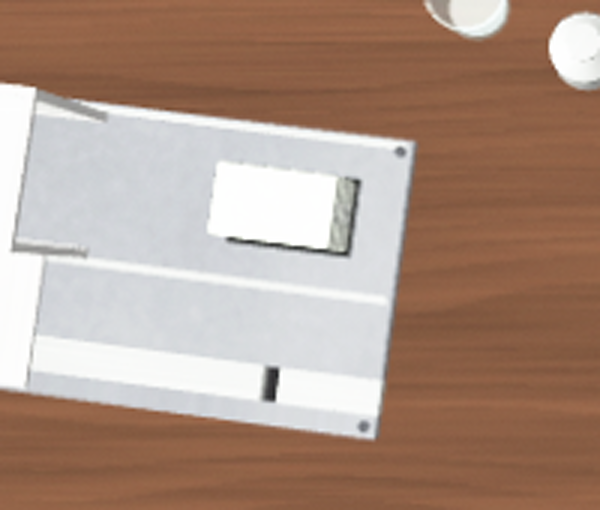

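The stack of three looks straight (top at (273,205) in the crop). Last case.

step_arm(
  increments=[-0.001, -0.0028, 0.04, 0, 0, 0, 1, 0, 0, 0.05, 0, 0, 0, 1, 0, 0, 0.05, 0, 0, 0, 1, 0, 0, 0.04, 0, 0, 0, 1, 0, 0, 0.02, 0, 0, 0, 1, 0, 0, 0.006, 0, 0, 0, 1, 0, 0, 0, 0, 0, 0, 1, 0, 0, 0, 0, 0, 0, 1, 0, 0, 0, 0, 0, 0, 0.5, 0, 0, 0, 0, 0, 0, 0, 0, 0, 0, 0, 0, 0, 0, 0, 0, 0, 0, 0, 0, 0, 0, 0, 0, 0, 0, 0, 0, 0, 0, 0, 0, 0, 0, 0],
)

```text
time: 40.87
ee_pos: [0.4806, -0.4258, 0.0786]
ee_rot: [0.001, 0.007, 1.0, -0.001]
wrist_force: [-0.6, -0.6, 4.9]
finger_gap: 0.693
grasp_force: 44.6
```

step_arm(
  increments=[0, 0, -0.04, 0, 0, 0, 0, 0, 0, -0.06, 0, 0, 0, 0, 0, 0, -0.08, 0, 0, 0, 0, 0, 0, -0.08, 0, 0, 0, 0, 0, 0, -0.08, 0, 0, 0, 0, 0, 0, -0.08, 0, 0, 0, 0, 0, 0, -0.02, 0, 0, 0, 0, 0, 0, 0, 0, 0, 0, 0, 0, 0, 0, 0, 0, 0, 0],
)

```text
time: 41.62
ee_pos: [0.48, -0.4251, 0.2964]
ee_rot: [0.0, 0.007, 1.0, -0.0]
wrist_force: [-1.0, -0.6, -3.8]
finger_gap: 0.692
grasp_force: 44.1
```

```bash
python3 - <<'E'
from h import *
plan([.6035,.0996,.24],172.5); print(get_state()['wrist_force'],get_state()['grasp_force'],get_state()['finger_gap'])
E
```

```text
t 41.62 pos [ 0.48   -0.4251  0.2964] yang 89.18 tilt [ 0.02 -0.02] | turn z -1.389 shift xyz [-1.0727 -0.1079  0.1128]
[-0.95865561 -0.62907639 -3.7742792 ] 44.103514552116394 0.6923379629384159
```

step_arm(
  increments=[0, 0, 0, 0, 0, -0.1068, 0, 0, 0, 0, 0, 0, -0.1068, 0, 0, 0, 0, 0, 0, -0.1068, 0, 0, 0, 0, 0, 0, -0.1068, 0, 0, 0, 0, 0, 0, -0.1068, 0, 0, 0, 0, 0, 0, -0.1068, 0, 0, 0, 0, 0, 0, -0.1068, 0, 0, 0, 0, 0, 0, -0.1068, 0, 0, 0, 0, 0, 0, -0.1068, 0, 0, 0, 0, 0, 0, -0.1068, 0, 0, 0, 0, 0, 0, -0.1068, 0, 0, 0, 0, 0, 0, -0.1068, 0, 0, 0, 0, 0, 0, -0.1068, 0],
)

```text
time: 42.7
ee_pos: [0.4793, -0.4245, 0.2929]
ee_rot: [-0.0, -0.661, 0.75, 0.003]
wrist_force: [-0.5, -0.4, -2.3]
finger_gap: 0.69
grasp_force: 44.1
```

step_arm(
  increments=[-0.0715, -0.0072, 0, 0, 0, 0, 0, -0.0715, -0.0072, 0, 0, 0, 0, 0, -0.0715, -0.0072, 0, 0, 0, 0, 0, -0.0715, -0.0072, 0, 0, 0, 0, 0, -0.0715, -0.0072, 0, 0, 0, 0, 0, -0.0715, -0.0072, 0, 0, 0, 0, 0, -0.0715, -0.0072, 0, 0, 0, 0, 0, -0.0715, -0.0072, 0, 0, 0, 0, 0, -0.0715, -0.0072, 0, 0, 0, 0, 0, -0.0715, -0.0072, 0, 0, 0, 0, 0, -0.0715, -0.0072, 0, 0, 0, 0, 0, -0.0715, -0.0072, 0, 0, 0, 0, 0, -0.0715, -0.0072, 0, 0, 0, 0, 0, -0.0715, -0.0072, 0, 0, 0, 0, 0, -0.0715, -0.0072, 0, 0, 0, 0, 0, 0, 0, 0.03, 0, 0, 0, 0, 0, 0, 0.04, 0, 0, 0, 0, 0, 0, 0, 0, 0, 0, 0, 0, 0, 0, 0, 0, 0, 0, 0, 0, 0, 0, 0, 0, 0],
)

```text
time: 44.37
ee_pos: [0.6032, 0.0991, 0.2608]
ee_rot: [-0.001, -0.659, 0.752, 0.001]
wrist_force: [0.6, -0.3, -1.9]
finger_gap: 0.692
grasp_force: 44.2
```

```bash
python3 - <<'E'
from h import *
plan([.6035,.0996,.1708],172.5); print(get_state()['wrist_force'],get_state()['grasp_force'],get_state()['finger_gap'])
E
```

```text
t 44.37 pos [0.6032 0.0991 0.2608] yang 172.46 tilt [-0.13 -0.02] | turn z -0.001 shift xyz [-0.001  -0.0005  0.1801]
[ 0.5799867  -0.26815863 -1.94678202] 44.17622923851013 0.691733148415944
```

step_arm(
  increments=[-0.001, 0, 0.04, 0, 0, 0, 0, 0, 0, 0.05, 0, 0, 0, 0, 0, 0, 0.04, 0, 0, 0, 0, 0, 0, 0.03, 0, 0, 0, 0, 0, 0, 0.015, 0, 0, 0, 0, 0, 0, 0.005, 0, 0, 0, 0, 0, 0, 0, 0, 0, 0, 0, 0, 0, 0, 0, 0, 0, 0, 0, 0, 0, 0, 0, 0, 0],
)

```text
time: 45.12
ee_pos: [0.6044, 0.1, 0.1733]
ee_rot: [0.001, -0.659, 0.752, -0.001]
wrist_force: [-0.0, 0.2, -2.3]
finger_gap: 0.691
grasp_force: 44.2
```

```bash
python3 - <<'E'
from h import *
plan([.6035,.0996,.1702],172.5); print(get_state()['wrist_force'],get_state()['finger_gap'])
E
```

```text
t 45.12 pos [0.6044 0.1    0.1733] yang 172.47 tilt [0.13 0.02] | turn z -0.0 shift xyz [0.001  0.0017 0.0061]
[-0.04578255  0.16105869 -2.30410126] 0.6910230640940316
```

step_arm(
  increments=[0.001, 0.0017, 0.0061, 0, 0, 0, 0, 0, 0, 0, 0, 0, 0, 0, 0, 0, 0, 0, 0, 0, 0, 0, 0, 0, 0, 0, 0, 0.8, 0, 0, 0, 0, 0, 0, 1, 0, 0, 0, 0, 0, 0, 1, 0, 0, 0, 0, 0, 0, 1, 0, 0, -0.03, 0, 0, 0, 1, 0, 0, -0.06, 0, 0, 0, 1, 0, 0, -0.07, 0, 0, 0, 1, 0, 0, -0.07, 0, 0, 0, 1, 0, 0, -0.04, 0, 0, 0, 1, 0, 0, 0, 0, 0, 0, 1, 0, 0, 0, 0, 0, 0, 1],
)

```text
time: 46.28
ee_pos: [0.6033, 0.0997, 0.3048]
ee_rot: [0.001, -0.659, 0.752, -0.001]
wrist_force: [0.0, -0.4, 0.7]
finger_gap: 1.001
grasp_force: 0.0
```

```bash
python3 - <<'E'
from h import *
plan([.4875,.3675,.305],82.4); print(get_state()['q'])
E
```

```text
t 46.28 pos [0.6033 0.0997 0.3048] yang 172.48 tilt [0.14 0.02] | turn z 1.501 shift xyz [ 3.004e-01  5.002e-01 -4.000e-04]
[ 1.63812359e-01  2.91847601e-01  1.68269039e-01  1.44467508e+00
 -2.11559353e-05 -1.27576428e+00]
```

step_arm(
  increments=[0, 0, 0, 0, 0, 0.1072, 1, 0, 0, 0, 0, 0, 0.1072, 1, 0, 0, 0, 0, 0, 0.1072, 1, 0, 0, 0, 0, 0, 0.1072, 1, 0, 0, 0, 0, 0, 0.1072, 1, 0, 0, 0, 0, 0, 0.1072, 1, 0, 0, 0, 0, 0, 0.1072, 1, 0, 0, 0, 0, 0, 0.1072, 1, 0, 0, 0, 0, 0, 0.1072, 1, 0, 0, 0, 0, 0, 0.1072, 1, 0, 0, 0, 0, 0, 0.1072, 1, 0, 0, 0, 0, 0, 0.1072, 1, 0, 0, 0, 0, 0, 0.1072, 1, 0, 0, 0, 0, 0, 0.1072, 1],
)

```text
time: 47.45
ee_pos: [0.6023, 0.0996, 0.3013]
ee_rot: [-0.002, 0.069, 0.998, -0.0]
wrist_force: [-0.3, 0.2, -0.4]
finger_gap: 0.999
grasp_force: 0.0
```

step_arm(
  increments=[0.0334, 0.0556, 0, 0, 0, 0, 1, 0.0334, 0.0556, 0, 0, 0, 0, 1, 0.0334, 0.0556, 0, 0, 0, 0, 1, 0.0334, 0.0556, 0, 0, 0, 0, 1, 0.0334, 0.0556, 0, 0, 0, 0, 1, 0.0334, 0.0556, 0, 0, 0, 0, 1, 0.0334, 0.0556, 0, 0, 0, 0, 1, 0.0334, 0.0556, 0, 0, 0, 0, 1, 0.0334, 0.0556, 0, 0, 0, 0, 1, 0, 0, 0.05, 0, 0, 0, 1, 0, 0, 0.06, 0, 0, 0, 1, 0, 0, 0.06, 0, 0, 0, 1, 0, 0, 0.05, 0, 0, 0, 1, 0, 0, 0, 0, 0, 0, 1, 0, 0, 0, 0, 0, 0, 1, 0, 0, 0, 0, 0, 0, 1],
)

```text
time: 48.78
ee_pos: [0.4869, 0.3674, 0.1942]
ee_rot: [-0.0, 0.066, 0.998, -0.0]
wrist_force: [0.2, 0.5, 0.5]
finger_gap: 0.998
grasp_force: 0.0
```

```bash
python3 - <<'E'
from h import *
plan([.4875,.3669,.1255],82.4)
a=get_image('top');b=get_image('side');w=get_image('wrist')
f=lambda im,c,s:cv2.resize(im[c[1]:c[3],c[0]:c[2],::-1],s,interpolation=cv2.INTER_CUBIC)
cv2.imwrite('pics/m.png',np.vstack([np.hstack([f(a,(20,150,210,300),(380,300)),f(b,(20,180,360,420),(420,300))]),f(w,(0,0,560,420),(400,300)).copy() if 0 else np.hstack([f(w,(0,0,560,420),(400,300)),np.zeros((300,400,3),np.uint8)])]))
print(cases('top',.116,a))
E
```

```text
t 48.78 pos [0.4869 0.3674 0.1942] yang 82.42 tilt [-0.01 -0.  ] | turn z 0.0 shift xyz [-0.0014 -0.0009  0.1375]
[]
```

View pics/m.png

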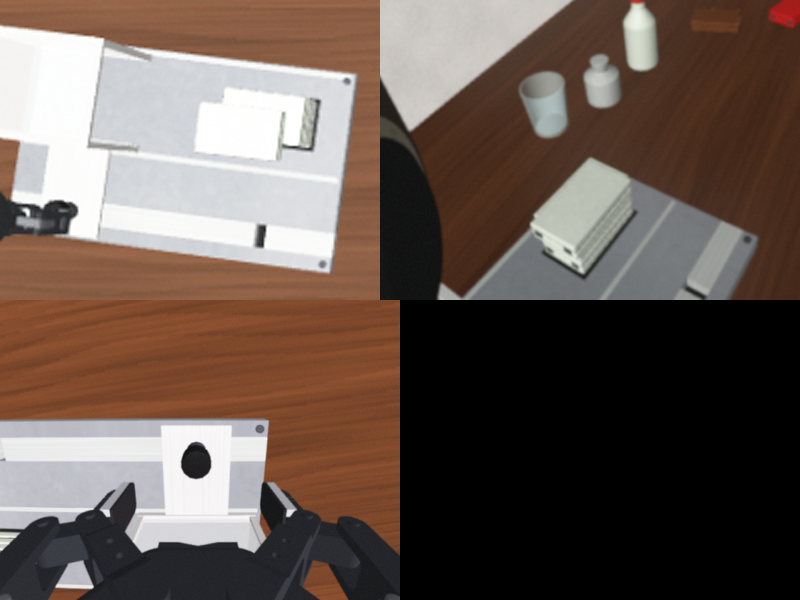

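The top view shows the top case shoved aside. Its corners in the crop are at (199,101), (284,109), (280,160) and (194,151), against (224,87) and (306,96) for the case below. It is still lying flat, so it needs re-placing before the guard moves.

```bash
python3 - <<'E'
from h import *
f=lambda P:np.array(P)/2+[20,150]
W=px2w('top',f([[199,101],[284,109],[280,160],[194,151]]),.116);print(W.mean(0)+[.002,.004,0],W.round(3))
d=W[0]-W[1];print(np.degrees(np.arctan2(d[1],d[0])))
V=px2w('top',f([[224,87],[306,96],[303,148]]),.092);print(V.round(3),(V[0]+V[2])/2+[.002,.004,0])
im=get_image('top');cv2.imwrite('pics/t5.png',cv2.resize(im[185:240,105:185,::-1],None,fx=9,fy=9,interpolation=cv2.INTER_CUBIC))
E
```

```text
[0.5862169 0.1205313 0.116    ] [[0.62  0.166 0.116]
 [0.609 0.062 0.116]
 [0.548 0.067 0.116]
 [0.56  0.171 0.116]]
84.25163041648173
[[0.638 0.143 0.092]
 [0.627 0.041 0.092]
 [0.563 0.045 0.092]] [0.60285522 0.097649   0.092     ]
```

View pics/t5.png

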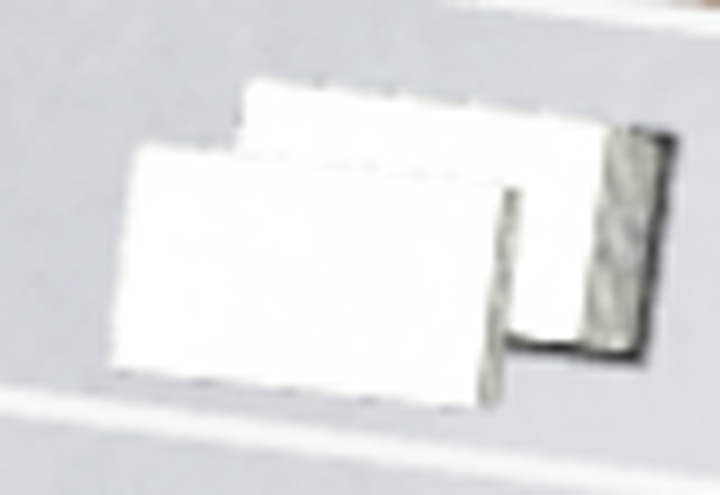

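The enlarged crop shows the top case's corners at (138,145), (500,190), (480,408) and (112,370). It is flat and shoved about 2 to 3 cm. I go back to regrasp it.

step_arm(
  increments=[0, 0, -0.07, 0, 0, 0, 1, 0, 0, -0.08, 0, 0, 0, 1, 0, 0, -0.07, 0, 0, 0, 1, 0, 0, 0, 0, 0, -0.1072, 1, 0, 0, 0, 0, 0, -0.1072, 1, 0, 0, 0, 0, 0, -0.1072, 1, 0, 0, 0, 0, 0, -0.1072, 1, 0, 0, 0, 0, 0, -0.1072, 1, 0, 0, 0, 0, 0, -0.1072, 1, 0, 0, 0, 0, 0, -0.1072, 1, 0, 0, 0, 0, 0, -0.1072, 1, 0, 0, 0, 0, 0, -0.1072, 1, 0, 0, 0, 0, 0, -0.1072, 1, 0, 0, 0, 0, 0, -0.1072, 1, 0, 0, 0, 0, 0, -0.1072, 1, 0, 0, 0, 0, 0, -0.1072, 1, 0, 0, 0, 0, 0, -0.1072, 1, 0, 0, 0, 0, 0, 0, 1, 0, 0, 0, 0, 0, 0, 1],
)

```text
time: 50.57
ee_pos: [0.4869, 0.3675, 0.3046]
ee_rot: [0.001, -0.658, 0.753, -0.0]
wrist_force: [-0.7, 0.1, -0.4]
finger_gap: 1.001
grasp_force: 0.0
```

```bash
python3 - <<'E'
from h import *
P=np.array([[138,145],[500,190],[480,408],[112,370]])/9+[105,185]
W=px2w('top',P,.116)[:,:2];c=W.mean(0)+[.002,.004]
a=[np.degrees(np.arctan2(*(d[::-1]))) for d in (W[0]-W[1],W[3]-W[2])];print(c,a,W.round(3))
V=px2w('top',np.array([[245,80],[608,122],[585,340]])/9+[105,185],.092)[:,:2];print((V[0]+V[2])/2+[.002,.004])
plan([c[0],c[1],.24],173)
E
```

```text
[0.5843274  0.12160465] [np.float64(82.57614574251781), np.float64(83.90738126039902)] [[0.618 0.164]
 [0.605 0.066]
 [0.548 0.071]
 [0.558 0.17 ]]
[0.60387058 0.0992127 ]
t 50.57 pos [0.4869 0.3675 0.3046] yang 172.3 tilt [0.07 0.05] | turn z -0.012 shift xyz [ 0.4644 -0.2533  0.1292]
```

step_arm(
  increments=[0, 0, 0, 0, 0, -0.012, 1, 0.058, -0.0317, 0, 0, 0, 0, 1, 0.058, -0.0317, 0, 0, 0, 0, 1, 0.058, -0.0317, 0, 0, 0, 0, 1, 0.058, -0.0317, 0, 0, 0, 0, 1, 0.058, -0.0317, 0, 0, 0, 0, 1, 0.058, -0.0317, 0, 0, 0, 0, 1, 0.058, -0.0317, 0, 0, 0, 0, 1, 0.058, -0.0317, 0, 0, 0, 0, 1, 0, 0, 0.04, 0, 0, 0, 1, 0, 0, 0.05, 0, 0, 0, 1, 0, 0, 0.04, 0, 0, 0, 1, 0, 0, 0, 0, 0, 0, 1, 0, 0, 0, 0, 0, 0, 1, 0, 0, 0, 0, 0, 0, 1],
)

```text
time: 51.82
ee_pos: [0.5855, 0.1223, 0.2401]
ee_rot: [0.001, -0.664, 0.748, -0.0]
wrist_force: [0.3, 0.1, -0.1]
finger_gap: 1.002
grasp_force: 0.0
```

```bash
python3 - <<'E'
from h import *
plan([.5845,.1216,.172],173)
E
```

```text
t 51.82 pos [0.5855 0.1223 0.2401] yang 173.18 tilt [0.08 0.01] | turn z 0.003 shift xyz [0.0016 0.0019 0.1362]
```

step_arm(
  increments=[0.0016, 0.0019, 0.04, 0, 0, 0, 1, 0, 0, 0.04, 0, 0, 0, 1, 0, 0, 0.03, 0, 0, 0, 1, 0, 0, 0.018, 0, 0, 0, 1, 0, 0, 0.006, 0, 0, 0, 1, 0, 0, 0, 0, 0, 0, 1, 0, 0, 0, 0, 0, 0, 1, 0, 0, 0, 0, 0, 0, 0.8, 0, 0, 0, 0, 0, 0, 0.5, 0, 0, 0, 0, 0, 0, 0, 0, 0, 0, 0, 0, 0, 0, 0, 0, 0, 0, 0, 0, 0, 0, 0, 0, 0, 0, 0, 0],
)

```text
time: 52.9
ee_pos: [0.5847, 0.1215, 0.1731]
ee_rot: [0.001, -0.664, 0.748, -0.001]
wrist_force: [-0.7, 0.9, 5.2]
finger_gap: 0.688
grasp_force: 44.2
```

step_arm(
  increments=[0, 0, -0.02, 0, 0, 0, 0, 0, 0, -0.02, 0, 0, 0, 0, 0, 0, 0, 0, 0, 0, 0, 0, 0, 0, 0, 0, 0, 0],
)

```text
time: 53.23
ee_pos: [0.5846, 0.1215, 0.1926]
ee_rot: [0.001, -0.664, 0.748, -0.0]
wrist_force: [0.1, 1.0, -3.3]
finger_gap: 0.688
grasp_force: 43.8
```

```bash
python3 - <<'E'
from h import *
s=get_state();print(s['finger_gap'],s['grasp_force'],s['wrist_force'])
plan([.6035,.0996,.174],172.5)
E
```

```text
0.6880997574645872 43.823082447052 [ 0.11567569  1.02808075 -3.30035147]
t 53.23 pos [0.5846 0.1215 0.1926] yang 173.2 tilt [0.08 0.02] | turn z 0.012 shift xyz [ 0.0384 -0.0432  0.0372]
```

step_arm(
  increments=[0, 0, 0, 0, 0, 0.012, 0, 0.0192, -0.0216, 0, 0, 0, 0, 0, 0.0192, -0.0216, 0, 0, 0, 0, 0, 0, 0, 0.02, 0, 0, 0, 0, 0, 0, 0.015, 0, 0, 0, 0, 0, 0, 0, 0, 0, 0, 0, 0, 0, 0, 0, 0, 0, 0, 0, 0, 0, 0, 0, 0, 0],
)

```text
time: 53.9
ee_pos: [0.6026, 0.0994, 0.1734]
ee_rot: [-0.001, -0.659, 0.752, 0.001]
wrist_force: [0.3, 0.5, -1.9]
finger_gap: 0.689
grasp_force: 44.7
```

```bash
python3 - <<'E'
from h import *
plan([.6035,.0996,.1727],172.5);print(get_state()['wrist_force'])
E
```

```text
t 53.9 pos [0.6026 0.0994 0.1734] yang 172.48 tilt [-0.09 -0.  ] | turn z -0.0 shift xyz [-0.0006 -0.0017  0.0014]
[ 0.2766339   0.52308105 -1.9099552 ]
```

step_arm(
  increments=[-0.0006, -0.0017, 0.0016, 0, 0, 0, 0, 0, 0, 0, 0, 0, 0, 0, 0, 0, 0, 0, 0, 0, 0, 0, 0, 0, 0, 0, 0, 0.8, 0, 0, 0, 0, 0, 0, 1, 0, 0, 0, 0, 0, 0, 1, 0, 0, 0, 0, 0, 0, 1, 0, 0, -0.03, 0, 0, 0, 1, 0, 0, -0.06, 0, 0, 0, 1, 0, 0, -0.07, 0, 0, 0, 1, 0, 0, -0.07, 0, 0, 0, 1, 0, 0, -0.04, 0, 0, 0, 1, 0, 0, 0, 0, 0, 0, 1, 0, 0, 0, 0, 0, 0, 1],
)

```text
time: 55.07
ee_pos: [0.6045, 0.0998, 0.31]
ee_rot: [0.001, -0.659, 0.752, -0.001]
wrist_force: [-0.1, -0.5, 0.1]
finger_gap: 1.002
grasp_force: 0.0
```

step_arm(
  increments=[0, 0, 0, 0, 0, 0.1072, 1, 0, 0, 0, 0, 0, 0.1072, 1, 0, 0, 0, 0, 0, 0.1072, 1, 0, 0, 0, 0, 0, 0.1072, 1, 0, 0, 0, 0, 0, 0.1072, 1, 0, 0, 0, 0, 0, 0.1072, 1, 0, 0, 0, 0, 0, 0.1072, 1, 0, 0, 0, 0, 0, 0.1072, 1, 0, 0, 0, 0, 0, 0.1072, 1, 0, 0, 0, 0, 0, 0.1072, 1, 0, 0, 0, 0, 0, 0.1072, 1, 0, 0, 0, 0, 0, 0.1072, 1, 0, 0, 0, 0, 0, 0.1072, 1, 0, 0, 0, 0, 0, 0.1072, 1],
)

```text
time: 56.23
ee_pos: [0.6035, 0.0996, 0.3063]
ee_rot: [-0.001, 0.069, 0.998, -0.0]
wrist_force: [-1.0, -0.4, 0.2]
finger_gap: 1.001
grasp_force: 0.0
```

step_arm(
  increments=[0.0334, 0.0556, 0, 0, 0, 0, 1, 0.0334, 0.0556, 0, 0, 0, 0, 1, 0.0334, 0.0556, 0, 0, 0, 0, 1, 0.0334, 0.0556, 0, 0, 0, 0, 1, 0.0334, 0.0556, 0, 0, 0, 0, 1, 0.0334, 0.0556, 0, 0, 0, 0, 1, 0.0334, 0.0556, 0, 0, 0, 0, 1, 0.0334, 0.0556, 0, 0, 0, 0, 1, 0.0334, 0.0556, 0, 0, 0, 0, 1, 0, 0, 0.05, 0, 0, 0, 1, 0, 0, 0.06, 0, 0, 0, 1, 0, 0, 0.06, 0, 0, 0, 1, 0, 0, 0.05, 0, 0, 0, 1, 0, 0, 0, 0, 0, 0, 1, 0, 0, 0, 0, 0, 0, 1, 0, 0, 0, 0, 0, 0, 1],
)

```text
time: 57.57
ee_pos: [0.4881, 0.3675, 0.1991]
ee_rot: [0.0, 0.066, 0.998, 0.0]
wrist_force: [0.5, 0.1, 0.2]
finger_gap: 0.999
grasp_force: 0.0
```

```bash
python3 - <<'E'
from h import *
plan([.4875,.3669,.1255],82.4)
a=get_image('top');b=get_image('side')
f=lambda im,c,s:cv2.resize(im[c[1]:c[3],c[0]:c[2],::-1],None,fx=s,fy=s,interpolation=cv2.INTER_CUBIC)
A=f(a,(105,185,185,240),5);B=f(b,(100,270,240,325+55),2.5);B=cv2.resize(B,(400,275))
cv2.imwrite('pics/m2.png',np.vstack([A,B])); print(A.shape,cases('top',.116,a))
E
```

```text
t 57.57 pos [0.4881 0.3675 0.1991] yang 82.43 tilt [0.01 0.  ] | turn z 0.001 shift xyz [ 0.0009 -0.0014  0.1471]
(275, 400, 3) []
```

View pics/m2.png

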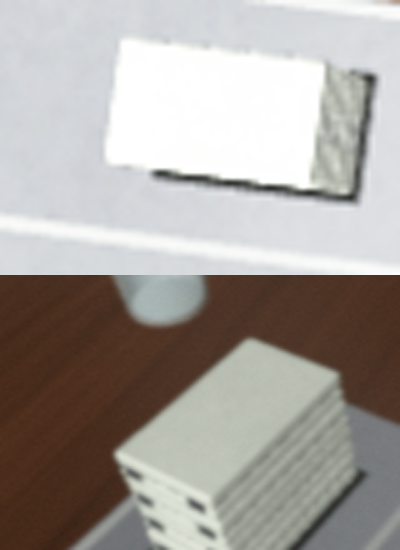

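The column now stands straight: in the top crop the top face spans (120,38) to (312,190), and in the side crop all four cases are flush. Next I grasp the knob.

step_arm(
  increments=[0.0009, -0.0014, 0.04, 0, 0, 0, 1, 0, 0, 0.04, 0, 0, 0, 1, 0, 0, 0.03, 0, 0, 0, 1, 0, 0, 0.02, 0, 0, 0, 1, 0, 0, 0.015, 0, 0, 0, 1, 0, 0, 0.003, 0, 0, 0, 1, 0, 0, 0, 0, 0, 0, 1, 0, 0, 0, 0, 0, 0, 1, 0, 0, 0, 0, 0, 0, 1],
)

```text
time: 58.42
ee_pos: [0.4879, 0.3673, 0.1256]
ee_rot: [0.001, 0.066, 0.998, 0.001]
wrist_force: [0.8, -0.4, 0.4]
finger_gap: 0.998
grasp_force: 0.0
```

```bash
python3 - <<'E'
from h import *
P=np.array([[120,38],[325,62],[312,190],[105,163]])/5+[105,185]
W=px2w('top',P,.116)[:,:2];print(W.mean(0)+[.002,.004]-[.6037,.0996])
plan([.4875,.3669,.1245],82.4)
E
```

```text
[0.00027968 0.00057021]
t 58.42 pos [0.4879 0.3673 0.1256] yang 82.44 tilt [0.08 0.06] | turn z 0.001 shift xyz [ 0.0006 -0.0008  0.0021]
```

Top case is within 1 mm of the pad centre.

step_arm(
  increments=[0, -0.001, 0.002, 0, 0, 0, 0.5, 0, 0, 0, 0, 0, 0, 0.2, 0, 0, 0, 0, 0, 0, 0, 0, 0, 0, 0, 0, 0, 0, 0, 0, 0, 0, 0, 0, 0, 0, 0, 0, 0, 0, 0, 0, 0, 0, 0, 0, 0, 0, 0, 0, 0, 0, 0, 0, 0, 0],
  squeeze=20,
)

```text
time: 59.08
ee_pos: [0.4873, 0.3662, 0.1236]
ee_rot: [0.0, 0.066, 0.998, -0.0]
wrist_force: [-0.9, -1.8, 3.3]
finger_gap: 0.344
grasp_force: 21.1
```

step_arm(
  increments=[0, 0, 0, 0, 0, 0, 0, 0, 0, 0, 0, 0, 0, 0, 0, 0, 0, 0, 0, 0, 0, 0, 0, -0.008, 0, 0, 0, 0, 0, 0, -0.008, 0, 0, 0, 0, 0, 0, -0.009, 0, 0, 0, 0, 0, 0, 0, 0, 0, 0, 0, 0, 0, 0, 0, 0, 0, 0, 0, 0, 0, 0, 0, 0, 0],
  squeeze=80,
)

```text
time: 59.83
ee_pos: [0.4872, 0.3662, 0.135]
ee_rot: [-0.0, 0.066, 0.998, -0.0]
wrist_force: [4.1, -0.2, -12.7]
finger_gap: 0.328
grasp_force: 79.6
```

step_arm(
  increments=[0, -0.01, 0, 0, 0, 0, 0, 0, -0.02, 0, 0, 0, 0, 0, 0, -0.03, 0, 0, 0, 0, 0, 0, -0.03, 0, 0, 0, 0, 0, 0, -0.03, 0, 0, 0, 0, 0, 0, -0.03, 0, 0, 0, 0, 0, 0, -0.03, 0, 0, 0, 0, 0, 0, -0.03, 0, 0, 0, 0, 0, 0, -0.03, 0, 0, 0, 0, 0, 0, -0.03, 0, 0, 0, 0, 0, 0, -0.03, 0, 0, 0, 0, 0, 0, -0.03, 0, 0, 0, 0, 0, 0, -0.03, 0, 0, 0, 0, 0, 0, -0.03, 0, 0, 0, 0, 0, 0, -0.03, 0, 0, 0, 0, 0, 0, -0.03, 0, 0, 0, 0, 0, 0, -0.02, 0, 0, 0, 0, 0, 0, 0, 0, 0, 0, 0, 0, 0, 0, 0, 0, 0, 0, 0],
)

```text
time: 61.42
ee_pos: [0.4562, 0.1323, 0.1359]
ee_rot: [0.0, 0.067, 0.998, -0.001]
wrist_force: [5.4, -2.5, -13.4]
finger_gap: 0.325
grasp_force: 80.3
```

```bash
python3 - <<'E'
from h import *
plan([.455,.1193,.135],82.4);print(get_state()['wrist_force'])
E
```

```text
t 61.42 pos [0.4562 0.1323 0.1359] yang 82.37 tilt [ 0.02 -0.07] | turn z -0.001 shift xyz [-0.0011 -0.0262  0.0018]
[  5.4307716  -2.4672296 -13.3576095]
```

step_arm(
  increments=[0, -0.012, 0, 0, 0, 0, 0, 0, -0.01, 0, 0, 0, 0, 0, 0, -0.005, 0, 0, 0, 0, 0, 0, 0, 0, 0, 0, 0, 0, 0, 0, 0, 0, 0, 0, 0, 0, 0, 0, 0, 0, 0, 0],
)

```text
time: 61.92
ee_pos: [0.4545, 0.1196, 0.1358]
ee_rot: [0.0, 0.066, 0.998, -0.001]
wrist_force: [4.4, -3.5, -13.0]
finger_gap: 0.325
grasp_force: 80.5
```

step_arm(
  increments=[0, -0.003, 0, 0, 0, 0, 0, 0, -0.001, 0, 0, 0, 0, 0, 0, 0, 0, 0, 0, 0, 0, 0, 0, 0, 0, 0, 0, 0],
)

```text
time: 62.25
ee_pos: [0.4544, 0.1183, 0.136]
ee_rot: [0.0, 0.066, 0.998, 0.0]
wrist_force: [3.5, 1.9, -13.4]
finger_gap: 0.322
grasp_force: 80.5
```

step_arm(
  increments=[0, 0, 0.008, 0, 0, 0, 0, 0, 0, 0.01, 0, 0, 0, 0, 0, 0, 0.004, 0, 0, 0, 0, 0, 0, 0, 0, 0, 0, 0, 0, 0, 0, 0, 0, 0, 0],
  squeeze=40,
)

```text
time: 62.67
ee_pos: [0.4544, 0.1182, 0.1251]
ee_rot: [0.0, 0.066, 0.998, 0.0]
wrist_force: [1.9, 1.7, -7.3]
finger_gap: 0.326
grasp_force: 80.8
```

step_arm(
  increments=[0, 0, 0, 0, 0, 0, 0.6, 0, 0, 0, 0, 0, 0, 1, 0, 0, 0, 0, 0, 0, 1, 0, 0, 0, 0, 0, 0, 1, 0, 0, 0, 0, 0, 0, 1, 0, 0, -0.04, 0, 0, 0, 1, 0, 0, -0.05, 0, 0, 0, 1, 0, 0, -0.05, 0, 0, 0, 1, 0, 0, -0.05, 0, 0, 0, 1, 0, 0, -0.05, 0, 0, 0, 1, 0, 0, -0.05, 0, 0, 0, 1, 0, 0, 0, 0, 0, 0, 1, 0, 0, 0, 0, 0, 0, 1, 0, 0, 0, 0, 0, 0, 1],
)

```text
time: 63.83
ee_pos: [0.4541, 0.118, 0.2694]
ee_rot: [-0.0, 0.066, 0.998, -0.0]
wrist_force: [0.6, -0.4, -0.8]
finger_gap: 1.003
grasp_force: 0.0
```

```bash
python3 - <<'E'
from h import *
plan([.455,.1193,.27],82.4)
im=get_image('wrist');m=im[140:240,250:320].max(2)<60
ys,xs=np.nonzero(m);print(xs.mean()+250,ys.mean()+140,ys.min()+140,ys.max()+140)
for z in(.08,.093): print(w2px('wrist',[[.455,.1193,z]]))
i=cv2.imread('pics/w3.png');
a=get_image('top'); r=cv2.imread('pics/top0.png'); r=cv2.resize(r,(560,420),interpolation=cv2.INTER_AREA)[:,:,::-1]
for c in ((125,250,165,285),(20,165,110,275)):
  x=a[c[1]:c[3],c[0]:c[2]].astype(float).mean(2);y=r[c[1]:c[3],c[0]:c[2]].astype(float).mean(2)
  print(cv2.phaseCorrelate(y,x))
E
```

```text
t 63.83 pos [0.4541 0.118  0.2694] yang 82.43 tilt [-0.02 -0.01] | turn z 0.001 shift xyz [-0.0014  0.0028 -0.0011]
277.219414893617 201.84441489361703 185 218
[[277.74358493 207.59195879]]
[[277.77507648 211.38064633]]
((-0.186236232463866, -0.49425197459486014), 0.4897706712600884)
((0.5048924487975555, -0.33719403840762396), 0.2719872988293672)
```

step_arm(
  increments=[0, -0.06, -0.01, 0, 0, 0, 1, 0, -0.07, -0.01, 0, 0, 0, 1, 0, -0.07, -0.01, 0, 0, 0, 1, 0, -0.07, 0, 0, 0, 0, 1, 0, -0.07, 0, 0, 0, 0, 1, 0, -0.07, 0, 0, 0, 0, 1, 0, -0.07, 0, 0, 0, 0, 1, 0, -0.07, 0, 0, 0, 0, 1, 0, -0.07, 0, 0, 0, 0, 1, 0, 0, 0, 0, 0, 0, 1, 0, 0, 0, 0, 0, 0, 1, 0, 0, 0, 0, 0, 0, 1],
)

```text
time: 64.93
ee_pos: [0.4131, -0.189, 0.284]
ee_rot: [-0.001, 0.066, 0.998, 0.001]
wrist_force: [-0.2, 0.3, 0.1]
finger_gap: 1.0
grasp_force: 0.0
```

```bash
python3 - <<'E'
from h import *
a=get_image('top'); r=cv2.resize(cv2.imread('pics/top0.png'),(560,420),interpolation=cv2.INTER_AREA)[:,:,::-1]
def blob(im,c,f): 
    ys,xs=np.nonzero(f(im[c[1]:c[3],c[0]:c[2]].astype(int).max(2))); return xs.mean()+c[0],ys.mean()+c[1],len(xs)
for im in(r,a): print('knob',blob(im,(130,255,160,285),lambda v:v<80))
for n,z in(('wash_bottle',0),('beaker',0),('weight',0)): print(n,[d['position'] for d in tip_of('top',n)][:1])
# guard's right edge / tongue edge: row profile
for im in (r,a): print(im[262,125:185].mean(1).astype(int))
d=np.abs(a.astype(int)-r.astype(int)).max(2); print((d[165:290,20:200]>50).sum())
ys,xs=np.nonzero(d[165:290,20:200]>50); print(xs.min()+20,xs.max()+20,ys.min()+165,ys.max()+165) if len(xs) else 0
# pale pixels seen through the guard where the pad was
print(a[205:215,140:165].mean((0,1)),r[205:215,140:165].mean((0,1)))
E
```

```text
knob (np.float64(145.25438596491227), np.float64(268.70175438596493), 114)
knob (np.float64(145.14529914529913), np.float64(268.6923076923077), 117)
wash_bottle [[301.9, 163.5]]
beaker [[217.4, 142.7]]
weight [[257.3, 153.4]]
[241 242 242 242 242 242 242 241 243 247 250 249 249 250 249 250 248 244
 242 241 231 226 238 244 247 249 251 249 250 249 249 249 250 250 250 250
 250 250 251 249 231 199 206 210 211 211 211 211 210 208 207 207 208 208
 206 206 205 206 206 207]
[247 247 248 247 247 247 247 248 247 250 253 252 252 253 252 252 252 252
 252 252 245 239 250 252 253 252 252 252 253 253 252 252 253 253 253 253
 252 253 253 253 243 207 221 222 222 223 223 223 222 221 220 220 221 220
 219 218 218 218 218 220]
65
173 178 200 223
[255. 255. 255.] [233.72  234.988 234.164]
```

The knob image is within 0.1 px of its starting position, so the guard is shut and the plunger down. The column is under it, the other lab things are where they were, and the arm is clear.

```bash
python3 -c "
from rig import *
print(hand_in())"
```

```text
the job is handed in; nothing more can be done
None
```

I handed the job in at about 65 s of the 210 s: all four pale cases are in one column within about 1 mm of the pad centre, and the guard is shut with its plunger down. The top case was found knocked about 3 cm off the stack and I put it back before closing. The hand-in returned no verdict.

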